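Fit the lamp carrier on the curved rail of a specimen stage

TASK

Pick up the small lamp carrier by its upright fin, thread its bore over the free end of the curved rail and slide it round the bend, turning it with the rod so that it never binds, until it meets the stop collar. Press it gently but firmly home against the collar for a moment, let go, and leave it hanging there with the lens towards the stage; do not force the rail and do not disturb the other things on the bench.

Things in the scene. Friction and masses are not known exactly. Their poses are not given: they have to be found in the camera images.
- rail: fixed stand: white base, low round black stage, and a level bent dark steel rod, 12 mm diameter, axis 115 mm above the bench. Origin on the bench under the bend's centre, z up. In its axes the rod starts at its free end (110, -50) mm, runs along +y to (110, 0), then bends left roughly on a circle of radius 110 mm about the origin (110 cos a, 110 sin a) to a = 2.3 rad, held there by a post
- rail_tip (a point): on the rod's axis at the free end of the rail, 50 mm before the bend (a round nose stands 6 mm further out); same axes as the rail, the rod runs from here along +y. The space round the rod ahead of the stop collar is clear
- arc_centre (a point): centre of the rod's bend, 115 mm above the bench, over the stage; same axes as the rail. The rod was bent by hand: between arc angles 0 and 1 rad it may lie up to 10 mm off the circle, inside or outside, and up to 0.3 rad off its direction (level, a smooth sweep); this is not measured and has to be felt or seen. From 1 rad on it is true
- seat (a point): point on the rod's axis where the middle of the carrier's bore comes to be when the carrier touches the stop collar (0.133 rad of arc before the collar's middle). Its x axis points outwards along the bend's radius at the collar's middle, y along the rod onwards to the post, z up
- carrier: aluminium lamp carrier, about 250 g, 96 mm tall, first standing on the bench on its flat underside. Origin at the underside's centre, z up. Its bore runs along x; upright fin on top, black lamp housing below (30 mm in x, 64 in y, 26 high; ribs 36 in x), lens on its +y side. It hangs upright on the rod by itself and must travel with +x ahead, lens to the stage
- carrier_bore (a point): middle of the carrier's bore, 45 mm above its underside; carrier's axes. The bore is eight-sided, 16 mm across flats, 16 mm long, in a block 16 mm long (x) and 25 mm wide (y)
- carrier_fin (a point): point on the mid-plane of the fin, 39.5 mm above the bore; carrier's axes. The fin is 16 mm long (x), 14 mm thick (y), from 57 to 95 mm above the underside; grip it across its thickness
- carrier_lens (a point): middle of the lens face, 37 mm to the carrier's +y, 14 mm above the underside
- dish: closed glass dish, 56 mm across, 12 mm high, on the stage (stage top 36 mm above the bench); leave alone
- reagent: amber bottle, 60 mm across, 130 mm tall; leave alone
- jar: clear jar, 60 mm across, 70 mm tall; leave alone
- tub: white plastic tub, 100 by 150 mm, 55 mm high; leave alone
- spatula: spatula, 160 mm long, lying flat; leave alone
- stack: stack of clear dishes, 90 mm across, 46 mm high; leave alone
- spare: spare steel collar, 28 mm across, 12 mm high, lying flat; leave alone
- rod: the bent rod alone (fixed part of the stand); origin 115 mm below the rod's axis, axes as the rail's
- stop: stop collar clamped on the rod (steel, 28 mm diameter, 10 mm thick, a small screw on top reaching 20 mm above the rod's axis). Origin at the arc's centre; its x axis points to the collar's middle, 110 mm out, at an arc angle of 1.22 to 1.62 rad, y along the rod onwards. It does not give way
Not all that is in view belongs to the job. Leave any orange or pink look-alike of the carrier alone.

How it is judged:
By the outcome, as a careful person would: the job done as asked, in the order asked, and still so for the second after the job is handed in, with the robot touching nothing.
It also fails if it takes over 72 s, if anything falls off the work surface, if the arm or the gripper's body presses on something with over 40 N, if the wrist force passes 120 N, or if a joint passes its speed limit or range.

ROBOT

A 6-joint arm with a two-finger parallel gripper is mounted at the origin on the work surface. World frame = base frame: x ahead of the robot, y to its left, z up, the work surface at z = 0. Lengths are in mm, angles in rad, forces in N, time in s.
With the tool pointing down it reaches from about 350 to 925 mm from the base axis. Payload 6.4 kg.
Tool frame: the origin (TCP) lies on the centre line of the jaws, within the pads' length; the fingertips stand 11 mm ahead of it and the grasp point (between the pads) lies 8 mm behind it; z points along the fingers, y is the direction in which the jaws open and shut (so a half turn about z gives the same grasp; the last joint's range is limited). The gripper opens to 94 mm and grips with 3 to 60 N. Pads are 16 mm wide; open, the fingers measure 119 mm over their backs; the gripper's body (75 mm by 177 mm) begins 78 mm behind the grasp point.
Start: joints at [-1.297, 0.245, 1.558, -0, 1.339, -0.174], TCP at [281.445, -585.92, 216.455] pointing down, gripper open.
Joint ranges: [-3.13, 3.13], [-1.02, 2.26], [0.13, 2.54], [-0.95, 4.09], [0.21, 2.88], [-2.74, 2.74]. Speed limits (rad/s): [2.57, 2.57, 3.14, 3.14, 3.14, 3.14].

INTERFACE

Orientations are given as a 3x3 rotation matrix whose columns are the frame's x, y, z axes.
In Python, from workcell import manip, viewer, hand_in gives the robot as it stands.
- The arm moves only by the shell command python3 -m jog 'ROWS' [OPENING] [FORCE]. ROWS is JSON, a list of rows, each a list of 4 numbers: the shift along the tool's x, y, z in mm, then the turn about the tool's z in rad. A call has 1 to 20 rows; each row shifts and turns the commanded pose from where the row before left it, along the tool's axes as they then stand; what a row does not reach is not made up. A row lasts 1/10 s, in which the tool goes at most 50 mm and 8.59 degrees, less where a joint would pass 70% of its speed; a pose out of reach is approached as far as the arm can. A call with a gripper value outside its range is refused whole. OPENING is the closure, from -1 (fully open) to 1 (shut), set as the call begins (- or left out, the last holds). The fingers move at their own pace and stop on an object; FORCE is the grip in N (left out, the last holds). Time passes only in rows, so rows that do not move let the fingers close. It gives the time, the measured TCP pose, the force and the opening at its end, in the units of the state.
- manip.get_state(): the state, without advancing time (a new reading comes with each control period).
- viewer.capture(name): name is "scene" or "side" or "wrist"; returns a dict with "frame" (420x560x3 uint8, red, green, blue), "mtx" (3x3 intrinsics, pixels), "k1" (the pictures are not rectified: a ray, as slopes to the right and down, at radius r is drawn at 1 + k1 r^2 times it, then the intrinsics apply), "xyz" and "orientation" of the camera in the world. Camera axes: x right, y down, z forward; pixel columns grow to the right and rows downward; lengths in mm; the calibration is good to about 2 mm. A picture is of the moment at which its call begins. There is no depth.
- hand_in(): hands the job in, once; it reports no verdict.
The state is a dict: "time_s": time; "joints": joint angles; "joint_vel": joint speeds; "joint_efforts": joint torques, N m; "tool_pos": TCP position; "ee_rot": TCP orientation; "ft_force": force on the tool from outside, world axes, zero at the start; "wrist_torque": the same for the moment, N m; "finger_gap": finger opening in mm.
Only numpy, scipy, OpenCV 4.12 (cv2) and the standard library are available. Lean on these libraries where they do the work, as an engineer would, in place of code of your own. Each camera call takes 0.05 s, during which the arm holds its last target.

## Working session

There is one attempt and no reset: what is moved stays moved. The work goes in short steps, Python scripts to look and compute and a shell command to move; the robot and the scene stay as the last step left them, time stands still between calls to the robot, and variables do not carry over. Pictures are saved under pics/ and viewed, and the job is handed in when it is done.

```bash
ls; mkdir -p pics; cat > h.py <<'E'
import numpy as np, cv2, json
from workcell import manip, viewer
def cap(n,fn):
    c=viewer.capture(n); cv2.imwrite('pics/'+fn+'.png',c['frame'][:,:,::-1]); np.savez('pics/'+fn+'.npz',frame=c['frame'],mtx=c['mtx'],k1=c['k1'],xyz=c['xyz'],R=c['orientation']); return c
def load(fn):
    d=np.load('pics/'+fn+'.npz'); return dict(frame=d['frame'],mtx=d['mtx'],k1=float(d['k1']),xyz=d['xyz'],orientation=d['R'])
def ray(c,uv):
    K=np.array(c['mtx']); k=float(c['k1'])
    p=cv2.undistortPoints(np.array([[uv]],float),K,np.array([k,0,0,0.]))[0,0]
    d=np.array(c['orientation'])@np.array([p[0],p[1],1]); return np.array(c['xyz']),d/np.linalg.norm(d)
def plane(c,uv,z):
    o,d=ray(c,uv); return o+d*(z-o[2])/d[2]
def tri(c1,u1,c2,u2):
    o1,d1=ray(c1,u1);o2,d2=ray(c2,u2)
    A=np.c_[d1,-d2]; s=np.linalg.lstsq(A,o2-o1,rcond=None)[0]
    a=o1+s[0]*d1;b=o2+s[1]*d2; return (a+b)/2,np.linalg.norm(a-b)
def proj(c,P):
    R=np.array(c['orientation']);K=np.array(c['mtx'])
    return cv2.projectPoints(np.atleast_2d(np.array(P,float)),cv2.Rodrigues(R.T)[0],-R.T@np.array(c['xyz'],float),K,np.array([float(c['k1']),0,0,0.]))[0][:,0]
E
python3 - <<'E'
from h import *
for n in ['scene','side','wrist']:
    c=cap(n,n+'0'); print(n,c['xyz'],np.round(c['orientation'],3).tolist(),np.array(c['mtx']).tolist(),c['k1'])
s=manip.get_state()
print(s)
E
```

```text
pics
scene [1289.98528838  241.46144132 1041.12729341] [[-0.296, 0.727, -0.619], [0.955, 0.219, -0.199], [-0.009, -0.65, -0.76]] [[489.58174668435043, 0.0, 279.99949883422846], [0.0, 489.58174668435043, 216.06065449495304], [0.0, 0.0, 1.0]] 0.058404221942120194
side [ 57.25924637 479.43271151 876.68596123] [[-0.697, -0.562, 0.446], [-0.717, 0.531, -0.452], [0.018, -0.635, -0.773]] [[438.5362406340941, 0.0, 276.16820446436026], [0.0, 438.5362406340941, 215.5300929214497], [0.0, 0.0, 1.0]] -0.07165405065755735
wrist [ 357.30361155 -549.83049579  383.96659241] [[0.433, -0.864, -0.257], [-0.901, -0.416, -0.121], [-0.002, 0.284, -0.959]] [[291.49587040458, 0.0, 276.4691898414813], [0.0, 291.49587040458, 210.60581372939606], [0.0, 0.0, 1.0]] -0.060187382783549404
{'time_s': 0.15, 'joints': array([-1.29705332e+00,  2.45662355e-01,  1.55868227e+00,  7.56757718e-06,
        1.33869709e+00, -1.74062061e-01]), 'joint_vel': array([-2.15551160e-04, -3.95817587e-03, -4.67420506e-03,  3.61127571e-04,
        1.93334077e-03,  8.54980918e-05]), 'joint_efforts': array([ 1.03626735e-03, -4.16270149e+01, -3.14980888e+01,  6.85608666e-02,
        3.16564366e-02, -9.59749264e-05]), 'tool_pos': array([ 281.35528134, -585.48135685,  215.62072273]), 'ee_rot': array([[ 9.01400456e-01,  4.32986223e-01, -3.84642758e-04],
       [ 4.32986317e-01, -9.01399411e-01,  1.39709174e-03],
       [ 2.58204718e-04, -1.42588418e-03, -9.99998950e-01]]), 'ft_force': array([ 0.0831691 , -0.50653835, -0.09812192]), 'wrist_torque': array([ 0.02351611,  0.05137998, -0.01960715]), 'finger_gap': 93.73914798343723}
```

View pics/scene0.png

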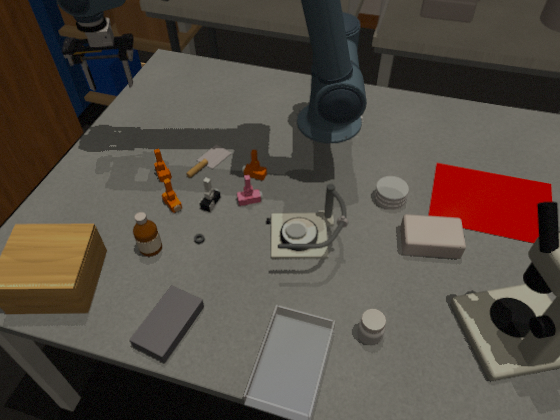

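View pics/side0.png

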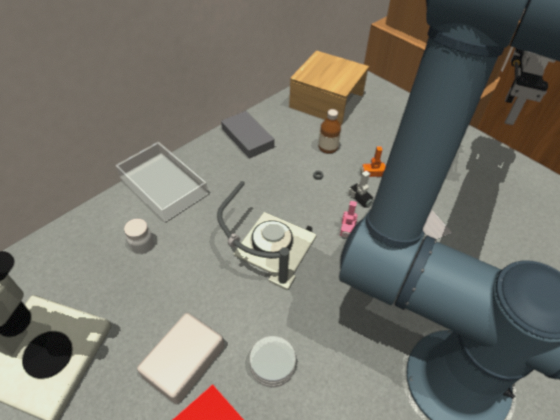

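View pics/wrist0.png

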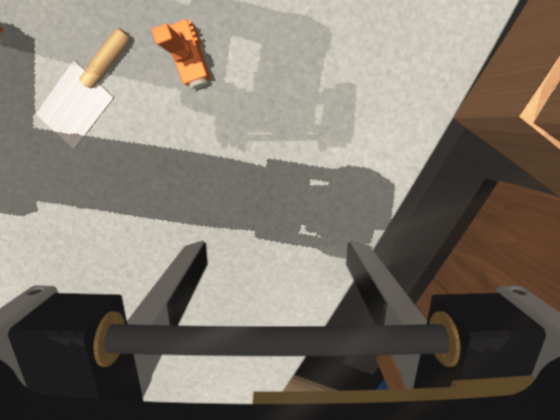

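The carrier (grey fin, black housing) is near scene (209,195) and side (362,188). The rail is at about (305,235) in scene and (265,235) in side. I'll zoom in on both.

```bash
python3 - <<'E'
from h import *
def z(fn,x,y,w,h,k,out):
    f=load(fn)['frame'][y:y+h,x:x+w,::-1]; cv2.imwrite('pics/'+out+'.png',cv2.resize(f,None,fx=k,fy=k,interpolation=cv2.INTER_CUBIC))
z('scene0',180,165,180,120,4,'z1'); z('side0',200,150,190,140,4,'z2')
E
```

```text
(no output)
```

View pics/z1.png

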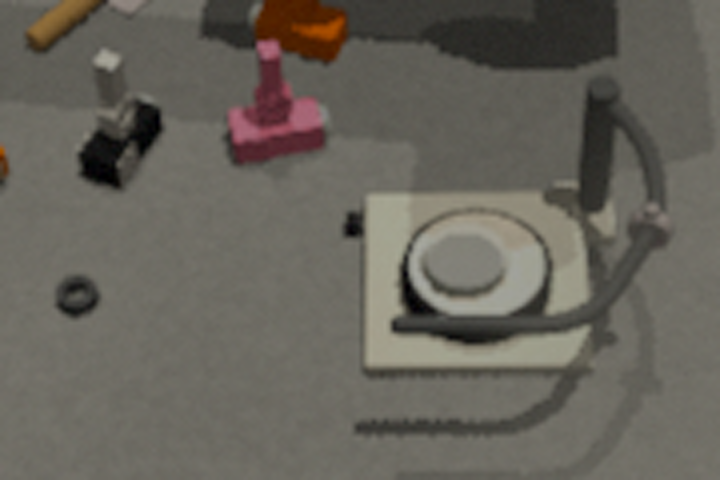

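View pics/z2.png

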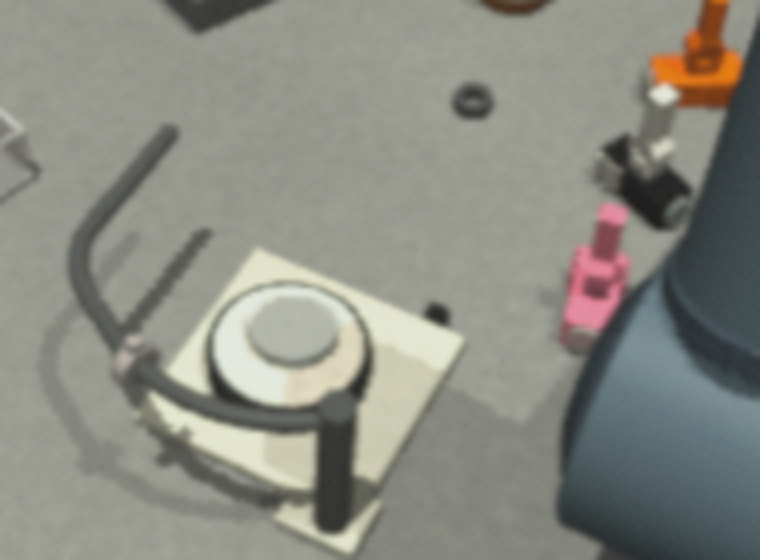

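```bash
python3 - <<'E'
from h import *
S=load('scene0');D=load('side0')
sp=[(395,324),(450,325),(500,324),(550,322),(585,313),(610,292),(630,262),(652,225),(662,195),(655,160),(640,125),(615,100)]
dp=[(172,130),(140,165),(110,200),(85,232),(80,265),(92,300),(112,332),(133,357),(165,388),(210,408),(260,418),(320,420)]
for n,c,ps,ox,oy in (('scene',S,sp,180,165),('side',D,dp,200,150)):
    P=np.array([plane(c,(ox+(x-1.5)/4,oy+(y-1.5)/4),115)[:2] for x,y in ps]); print(n,P.round(0).tolist())
    Q=P[6:]; A=np.c_[2*Q,np.ones(len(Q))]; s=np.linalg.lstsq(A,(Q**2).sum(1),rcond=None)[0]; print('circ',s[:2],np.sqrt(s[2]+s[0]**2+s[1]**2))
    # dish stage
# dish top centre z=48
print('dish',plane(S,(180+462/4,165+263/4),48),plane(D,(200+291/4,150+330/4),48))
# carrier fin top  z=95
a=(180+109/4,165+55/4);b=(200+663/4,150+93/4)
print('fin',plane(S,a,95),plane(D,b,95),tri(S,a,D,b))
print('housing corners scene', [plane(S,(180+x/4,165+y/4),26).round(0).tolist() for x,y in ((80,155),(118,160),(160,105),(125,100))])
print('housing side', [plane(D,(200+x/4,150+y/4),26).round(0).tolist() for x,y in ((598,165),(618,140),(690,195),(665,205))])
E
```

```text
scene [[624.0, 22.0], [615.0, 53.0], [606.0, 82.0], [596.0, 109.0], [584.0, 128.0], [564.0, 138.0], [538.0, 145.0], [506.0, 151.0], [480.0, 152.0], [452.0, 141.0], [425.0, 125.0], [408.0, 105.0]]
circ [497.60420047  43.65924869] 108.3748362871983
side [[626.0, 20.0], [618.0, 52.0], [609.0, 83.0], [600.0, 109.0], [583.0, 127.0], [559.0, 138.0], [535.0, 144.0], [514.0, 147.0], [487.0, 148.0], [461.0, 139.0], [438.0, 124.0], [416.0, 102.0]]
circ [504.26938661  40.28464405] 107.69273516605318
dish [516.90136746  34.50454607  48.        ] [503.54244519  36.53790069  48.        ]
fin [ 448.09379613 -235.91702761   95.        ] [ 451.85342101 -239.30901252   95.        ] (array([ 450.21291655, -235.27779198,   98.12809659]), np.float64(1.7538419241369765))
housing corners scene [[484.0, -252.0, 26.0], [480.0, -225.0, 26.0], [423.0, -216.0, 26.0], [425.0, -242.0, 26.0]]
housing side [[474.0, -218.0, 26.0], [480.0, -245.0, 26.0], [416.0, -241.0, 26.0], [422.0, -222.0, 26.0]]
```

```bash
python3 -m jog '[[15,-12,0,0],[25,-20,0,0],[25,-20,0,0],[25,-20,0,0],[25,-20,0,0],[25,-20,0,0],[25,-20,0,0],[25,-20,0,0],[25,-20,0,0],[25,-20,0,0],[20,-16,0,0],[10,-8,0,0],[0,0,0,0]]' -1
python3 - <<'E'
from h import *
c=cap('wrist','w1');print(c['xyz'],np.round(c['orientation'],3).tolist())
E
```

```text
time_s: 1.45
tool_pos: [431.6, -273.4, 216.3]
ee_rot: [[0.9, 0.435, -0.0], [0.435, -0.9, 0.0], [-0.0, -0.0, -1.0]]
ft_force: [-0.4, 0.4, 0.2]
finger_gap: 94.0
[ 507.50950865 -237.34639818  384.75392645] [[0.435, -0.863, -0.256], [-0.9, -0.417, -0.123], [-0.0, 0.285, -0.959]]
```

View pics/w1.png

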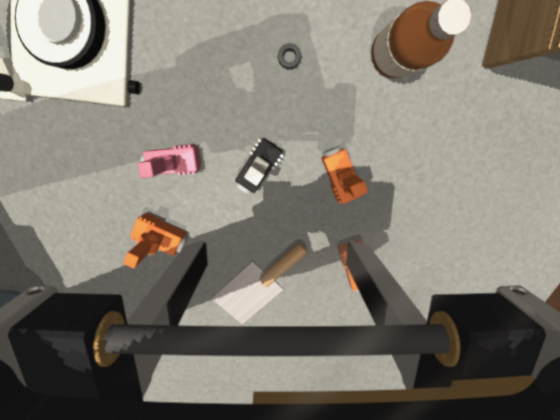

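```bash
python3 - <<'E'
from h import *
c=load('w1')
f=c['frame'][125:205,130:370,::-1]; f=np.clip(f*1.6,0,255).astype('uint8');cv2.imwrite('pics/z3.png',cv2.resize(f[:,90:180],None,fx=7,fy=7,interpolation=cv2.INTER_CUBIC))
E
```

```text
(no output)
```

View pics/z3.png

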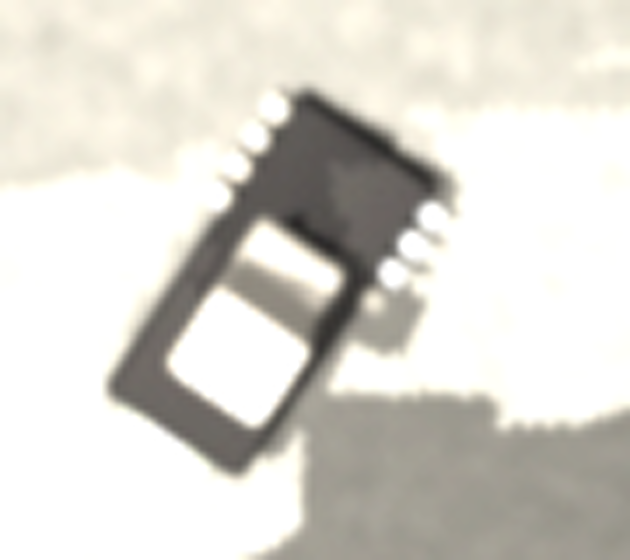

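```bash
python3 - <<'E'
from h import *
c=load('w1')
g=lambda p,z: plane(c,(220+(p[0]-3)/7,125+(p[1]-3)/7),z)[:2]
H=[g(p,26) for p in ((112,388),(235,470),(305,92),(440,185))]
F=[g(p,95) for p in ((167,362),(255,428),(312,352),(225,290))]
print(np.round(H,1).tolist(),np.mean(H,0)); print(np.round(F,1).tolist(),np.mean(F,0))
for a,b in ((H[2],H[0]),(H[3],H[1]),(F[3],F[0]),(F[2],F[1])):
    d=b-a; print('y-dir yaw',np.arctan2(d[1],d[0]),'carrier yaw',np.arctan2(d[1],d[0])-np.pi/2,np.linalg.norm(d))
for a,b in ((H[0],H[1]),(H[2],H[3]),(F[0],F[1]),(F[3],F[2])):
    d=a-b; print('x-dir',np.arctan2(d[1],d[0]),np.linalg.norm(d))
f=load('side0')['frame'][168:215,340:385,::-1];cv2.imwrite('pics/z4.png',cv2.resize(np.clip(f*1.6,0,255).astype('uint8'),None,fx=10,fy=10,interpolation=cv2.INTER_CUBIC))
E
```

```text
[[425.2, -220.3], [421.1, -246.2], [486.7, -229.4], [482.6, -257.2]] [ 453.89725793 -238.28565678]
[[447.9, -229.1], [444.6, -244.5], [458.2, -247.3], [460.9, -232.4]] [ 452.92724943 -238.33504022]
y-dir yaw 2.9931639040495175 carrier yaw 1.422367577254621 62.191065773783976
y-dir yaw 2.964890412930872 carrier yaw 1.3940940861359756 62.47089349938624
y-dir yaw 2.8985925015300587 carrier yaw 1.327796174735162 13.399258686431603
y-dir yaw 2.944009104379873 carrier yaw 1.3732127775849765 13.878285569468492
x-dir 1.414545977177239 26.297093990316178
x-dir 1.424119989823795 28.06236762789972
x-dir 1.3611207579354483 15.742790714083606
x-dir 1.3931982298452084 15.136322932214615
```

View pics/z4.png

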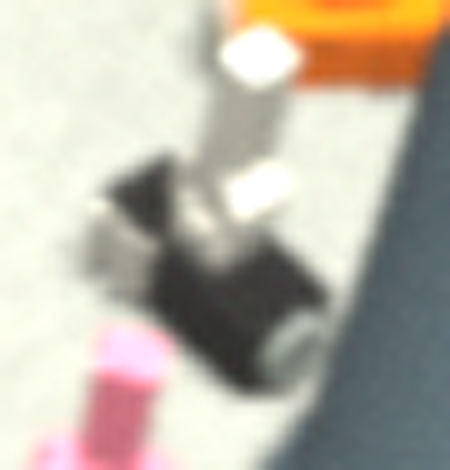

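Wrist view: carrier centre is near (258,165), with ribs at its world +x end. The side zoom shows the lens disc at the world −x end, so carrier yaw is about 1.405 at (453.5,−238). Next I'll scout the rail with the wrist camera.

```bash
python3 -m jog '[[10,-14,0,0],[20,-28,0,0],[20,-28,0,0],[20,-28,0,0],[20,-28,0,0],[20,-28,0,0],[20,-28,0,0],[20,-28,0,0],[20,-28,0,0],[20,-28,0,0],[10,-14,0,0],[0,0,0,0],[0,0,0,0]]'
python3 - <<'E'
from h import *
c=cap('wrist','w2');print(c['xyz'],np.round(c['orientation'],3).tolist())
cv2.imwrite('pics/w2b.png',np.clip(c['frame'][:,:,::-1]*1.5,0,255).astype('uint8'))
E
```

```text
time_s: 2.8
tool_pos: [490.1, 64.4, 216.3]
ee_rot: [[0.901, 0.433, -0.0], [0.433, -0.901, -0.0], [-0.0, 0.0, -1.0]]
ft_force: [-0.0, 0.2, 0.0]
finger_gap: 93.8
[566.14729775 100.26858849 384.76555354] [[0.433, -0.864, -0.257], [-0.901, -0.415, -0.123], [-0.0, 0.285, -0.959]]
```

View pics/w2b.png

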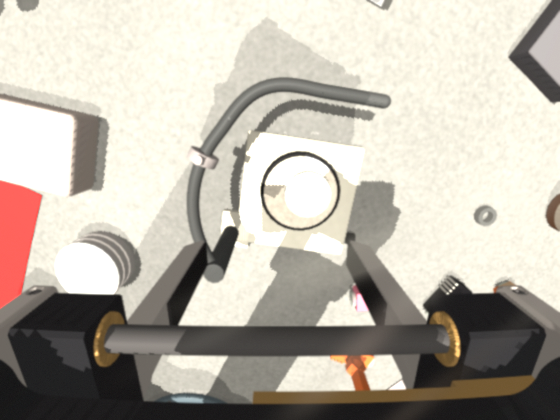

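Very clear: tip near (388,101), collar near (204,157). Next I'll trace the centreline.

```bash
cat > trace.py <<'E'
from h import *
from scipy.ndimage import map_coordinates
from scipy.interpolate import splprep, splev
c=load('w2'); g=c['frame'].astype(float).mean(2)
seed=np.array([(388,101),(360,97),(330,91),(300,85),(275,85),(253,95),(235,111),(219,132),(208,148),(199,168),(194,190),(195,215),(201,240)],float)
tck,u=splprep(seed.T,s=0)
for it in range(3):
    U=np.linspace(0.0,1,60); p=np.array(splev(U,tck)).T; d=np.array(splev(U,tck,der=1)).T; d/=np.linalg.norm(d,axis=1)[:,None]; n=np.c_[-d[:,1],d[:,0]]
    t=np.linspace(-12,12,97); out=[];W=[]
    for a,b in zip(p,n):
        q=a+t[:,None]*b; v=map_coordinates(g,[q[:,1],q[:,0]],order=1)
        i0=48+np.argmin(np.where(abs(t[24:73])<5,v[24:73],999))-24
        lo=v[i0]; thr=0.5*(v.min()+np.median(v)) if False else lo+25
        m=v<thr; i=j=i0
        while i>0 and m[i-1]: i-=1
        while j<96 and m[j+1]: j+=1
        out.append(a+b*(t[i]+t[j])/2); W.append(t[j]-t[i])
    out=np.array(out);W=np.array(W)
    ok=(W>4)&(W<16)
    tck,_=splprep(out[ok].T,u=U[ok],s=ok.sum()*0.3)
print(np.round(W,1).tolist())
U=np.linspace(0,1,60); p=np.array(splev(U,tck)).T
P=np.array([plane(c,q,115)[:2] for q in p])
for k in range(0,60,3): print(k,p[k].round(1),P[k].round(1))
np.save('pics/P.npy',P)
im=np.clip(c['frame'][:,:,::-1]*1.5,0,255).astype('uint8').copy()
im=cv2.resize(im[60:280,160:420],None,fx=3,fy=3)
for q in p: cv2.circle(im,(int((q[0]-160+.5)*3),int((q[1]-60+.5)*3)),1,(0,0,255),-1)
cv2.imwrite('pics/tr.png',im)
E
python3 trace.py
```

```text
[15.8, 15.5, 5.2, 5.0, 13.2, 6.8, 6.0, 5.8, 6.0, 5.5, 5.8, 5.5, 5.5, 5.5, 5.0, 5.0, 5.2, 5.2, 5.2, 5.2, 5.0, 5.0, 5.2, 4.8, 5.0, 4.8, 4.8, 4.5, 4.8, 4.5, 4.8, 5.0, 4.8, 4.5, 4.8, 4.8, 4.8, 4.8, 4.5, 4.8, 5.0, 4.8, 8.8, 5.8, 2.5, 5.0, 4.5, 4.5, 4.2, 4.2, 5.0, 4.2, 4.2, 4.5, 4.5, 4.5, 4.5, 4.5, 4.2, 4.0]
0 [382.2 103.9] [623.   23.9]
3 [372.1 102.7] [619.8  32.6]
6 [357.3  99.6] [616.2  45.7]
9 [341.1  98.1] [611.   59.1]
12 [326.1  95. ] [607.4  72.1]
15 [311.4  91.9] [604.1  84.9]
18 [296.4  89.6] [600.1  97.4]
21 [281.5  89.1] [594.8 109.2]
24 [267.2  91.2] [587.9 119.7]
27 [254.1  96.6] [579.  128.1]
30 [242.8 106.1] [567.5 133.8]
33 [233.2 118.9] [553.9 137.1]
36 [223.9 131.7] [540.1 140.2]
39 [214.7 143. ] [527.3 143.9]
42 [213.1 158.5] [513.8 139.9]
45 [202.4 170.1] [499.5 144.9]
48 [197.8 184.6] [484.8 143.7]
51 [196.1 199.6] [470.4 139.9]
54 [196.5 214.7] [456.4 134. ]
57 [199.5 229.8] [443.  125.6]
```

View pics/tr.png

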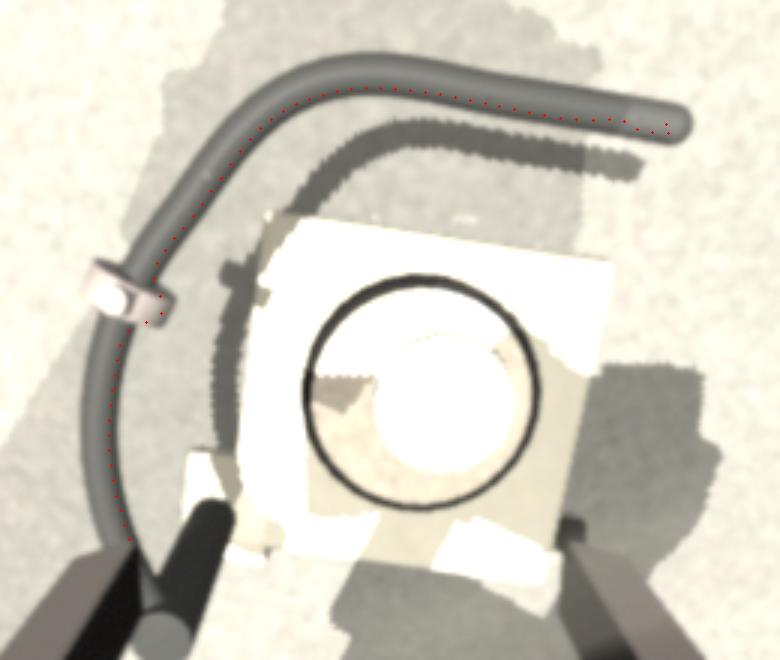

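```bash
python3 - <<'E'
import re
s=open('trace.py').read()
s=s.replace("thr=0.5*(v.min()+np.median(v)) if False else lo+25","thr=TH")
s=s.replace("g=c['frame']","TH=86; g=c['frame']")
open('trace.py','w').write(s)
from h import *
c=load('w2');g=c['frame'].astype(int).mean(2).astype(int)
print(g[80:115,350].tolist()); print(g[180,180:215].tolist()); print(g[70:105,290].tolist());print(g[115,215:255].tolist())
E
```

```text
[141, 143, 142, 141, 141, 143, 142, 132, 95, 73, 75, 79, 84, 86, 89, 87, 84, 80, 76, 70, 63, 57, 75, 112, 133, 136, 134, 123, 95, 73, 68, 68, 69, 69, 68]
[140, 140, 141, 142, 142, 141, 139, 135, 114, 88, 80, 84, 88, 91, 89, 84, 78, 73, 66, 58, 51, 71, 114, 135, 140, 139, 139, 140, 140, 141, 143, 144, 145, 144, 142]
[147, 148, 148, 147, 145, 141, 134, 109, 79, 73, 79, 84, 89, 95, 94, 89, 83, 78, 72, 65, 58, 67, 106, 131, 137, 139, 139, 138, 135, 125, 109, 84, 71, 70, 70]
[141, 142, 144, 145, 146, 145, 138, 118, 91, 79, 78, 84, 89, 94, 98, 97, 90, 84, 78, 74, 69, 62, 55, 54, 77, 111, 132, 138, 139, 138, 139, 139, 140, 141, 143, 145, 145, 145, 145, 145]
```

```bash
sed -i 's/TH=86/TH=104/' trace.py; cat >> trace.py <<'E'
# circle fit for portion after 1 rad (excluding collar), fixed R=110
from scipy.optimize import least_squares
Q=P[44:59]
for R in (110,None):
    f=lambda x:np.hypot(Q[:,0]-x[0],Q[:,1]-x[1])-(R if R else x[2])
    r=least_squares(f,[500,40,110]); print('circ',r.x.round(1),np.abs(r.fun).max())
L=P[2:11]; m=L.mean(0); d=np.linalg.svd(L-m)[2][0]; d*=np.sign(d[1]); print('straight yaw',np.arctan2(d[1],d[0]), m)
E
python3 trace.py
python3 - <<'E'
from h import *
c=load('w2')
f=np.clip(c['frame'][80:120,360:410,::-1]*1.5,0,255).astype('uint8');a=cv2.resize(f,None,fx=8,fy=8,interpolation=cv2.INTER_CUBIC)
f=np.clip(c['frame'][140:180,180:230,::-1]*1.5,0,255).astype('uint8');b=cv2.resize(f,None,fx=8,fy=8,interpolation=cv2.INTER_CUBIC)
cv2.imwrite('pics/z5.png',np.hstack([a,b]))
E
```

```text
[9.8, 13.5, 13.8, 13.5, 13.5, 13.5, 13.8, 14.2, 14.2, 14.5, 14.5, 14.8, 14.2, 14.2, 14.5, 14.5, 14.5, 14.8, 14.5, 14.5, 14.8, 14.5, 14.2, 14.5, 14.2, 14.2, 14.2, 14.0, 14.0, 14.0, 14.0, 13.8, 13.8, 13.8, 13.5, 13.8, 13.8, 13.5, 13.5, 13.5, 13.0, 14.8, 0.0, 1.2, 0.0, 13.0, 12.8, 13.0, 12.8, 12.2, 12.5, 12.2, 12.2, 12.2, 12.2, 12.2, 12.0, 12.0, 11.8, 17.8]
0 [387.5 100.4] [627.7  21.2]
3 [372.8  99.4] [622.5  33.4]
6 [357.8  97.2] [618.2  46.2]
9 [342.5  94.1] [614.4  59.6]
12 [327.   90.7] [610.9  73.1]
15 [311.3  87.5] [607.3  86.6]
18 [295.6  85.1] [603.1  99.7]
21 [280.4  84.9] [597.6 111.6]
24 [266.   87.8] [590.  121.8]
27 [252.8  93.9] [580.5 130.1]
30 [240.8 103.3] [568.9 136.4]
33 [230.1 115.1] [555.7 140.9]
36 [220.4 128.1] [541.6 144.3]
39 [211.7 141.8] [527.2 146.8]
42 [204.3 155.8] [512.6 148.2]
45 [198.5 170. ] [497.9 148.2]
48 [194.5 184.5] [483.5 146.6]
51 [192.6 199.3] [469.2 143. ]
54 [193.2 214.6] [455.1 137. ]
57 [196.6 230.6] [441. 128.]
circ [504.8  38.7 110. ] 0.35794046352124553
circ [501.5  47.9 100.4] 0.08642184772706685
straight yaw 1.870515006226078 [618.40176233  46.40552136]
```

View pics/tr.png

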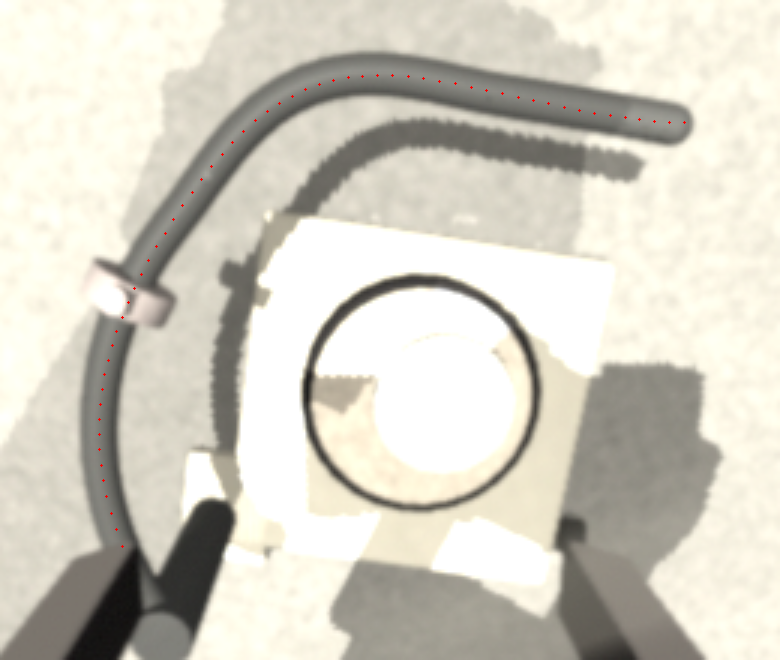

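View pics/z5.png

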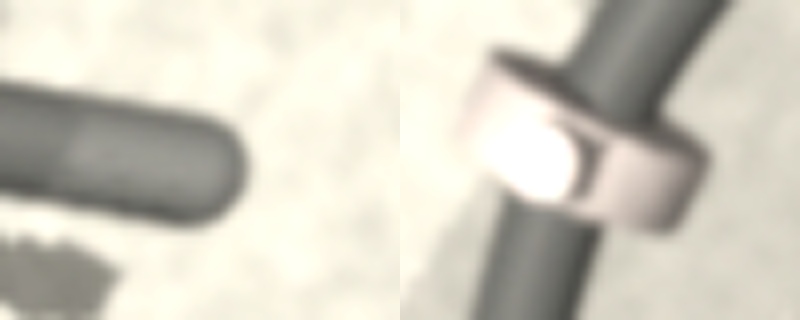

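```bash
python3 -m jog '[[-10,15,0,0],[-17,27,0,0],[-17,27,0,0],[-17,27,0,0],[-17,27,0,0],[-17,27,0,0],[-17,27,0,0],[-17,27,0,0],[-17,27,0,0],[-13,19,0,0],[-5,7,0,0],[0,0,0,-0.137],[0,0,0,-0.137],[0,0,0,-0.137],[0,0,0,-0.137],[0,0,0,-0.137],[0,0,0,-0.137],[0,0,0,-0.135],[0,0,0,0],[0,0,0,0]]'
python3 - <<'E'
from h import *
c=cap('wrist','w3');s=manip.get_state();print(s['joints'].round(2),s['ee_rot'].round(4).tolist(),s['tool_pos'])
f=np.clip(c['frame'][:,:,::-1]*1.5,0,255).astype('uint8');cv2.imwrite('pics/w3b.png',f)
E
```

```text
time_s: 4.85
tool_pos: [453.6, -237.9, 216.4]
ee_rot: [[0.168, 0.986, -0.0], [0.986, -0.168, 0.0], [0.0, -0.0, -1.0]]
ft_force: [0.9, 0.5, 0.6]
finger_gap: 94.3
[-0.7  -0.08  1.91  0.    1.32 -0.54] [[0.1678, 0.9858, -0.0], [0.9858, -0.1678, 0.0001], [0.0001, -0.0, -1.0]] [ 453.62537304 -237.93533967  216.44332888]
```

View pics/w3b.png

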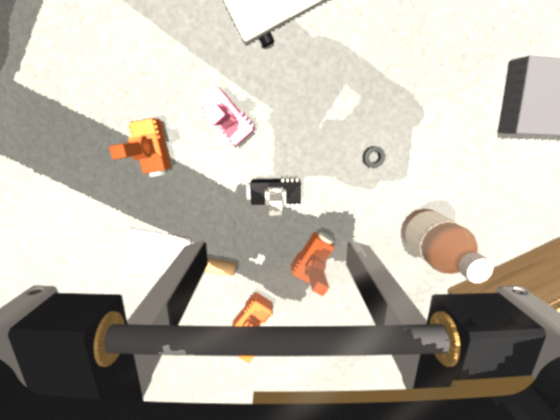

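```bash
python3 - <<'E'
from h import *
c=load('w3');R=np.array([[.168,.986],[.986,-.168]])
T=np.array([453.6,-237.9])
for n,uv,z in (('or top of fin',(320,285),95),('or housing',(312,265),26),('or corner',(330,238),26),('or lens',(328,236),14),('pink fin',(243,130),95),('or2',(120,152),95),('pink near',(240,146),26)):
    print(n,(R.T@(plane(c,uv,z)[:2]-T)).round(0))
g=np.clip(c['frame'][165:230,235:315,::-1]*1.3,0,255).astype('uint8');cv2.imwrite('pics/z6.png',cv2.resize(g,None,fx=9,fy=9,interpolation=cv2.INTER_CUBIC))
E
```

```text
or top of fin [-90.  50.]
or housing [-100.   49.]
or corner [-61.  72.]
or lens [-63.  71.]
pink fin [ 78. -31.]
or2 [  58. -155.]
pink near [ 58. -43.]
```

View pics/z6.png

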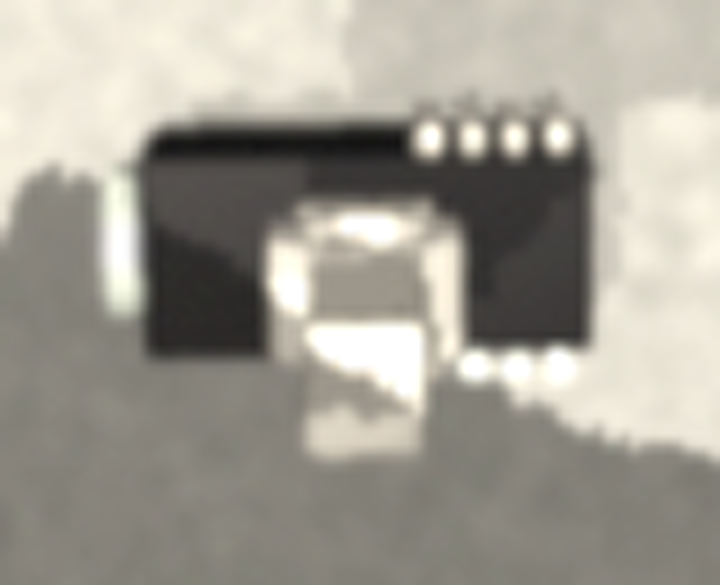

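```bash
python3 - <<'E'
from h import *
c=load('w3');R=np.array([[.168,.986],[.986,-.168]]);T=np.array([453.6,-237.9])
g=lambda x,y,z:(R.T@(plane(c,(235+(x-4)/9,165+(y-4)/9),z)[:2]-T)).round(1)
for p in ((305,325),(422,325),(305,457),(422,457)): print('fin',g(*p,95))
for p in ((148,157),(588,155),(150,352),(585,345)): print('hou',g(*p,26))
E
```

```text
fin [ 7.9 -7.4]
fin [7.9 6. ]
fin [-7.9 -7.5]
fin [-7.9  6.1]
hou [ 14.1 -31. ]
hou [14.4 30.1]
hou [-13.9 -31.4]
hou [-12.9  30.2]
```

```bash
python3 -m jog '[[0,-0.7,20,0],[0,0,30,0],[0,0,30,0],[0,0,25,0],[0,0,18,0],[0,0,10,0],[0,0,4.5,0],[0,0,0,0],[0,0,0,0]]' && python3 -m jog '[[0,0,0,0],[0,0,0,0],[0,0,0,0],[0,0,0,0],[0,0,0,0],[0,0,0,0],[0,0,0,0],[0,0,0,0],[0,0,0,0],[0,0,0,0]]' 1 40
```

```text
time_s: 5.8
tool_pos: [453.7, -238.4, 80.0]
ee_rot: [[0.166, 0.986, 0.001], [0.986, -0.166, -0.001], [-0.001, 0.002, -1.0]]
ft_force: [-1.1, 0.1, 1.1]
finger_gap: 94.1
time_s: 6.8
tool_pos: [453.1, -237.9, 78.9]
ee_rot: [[0.165, 0.986, -0.0], [0.986, -0.165, 0.0], [0.0, -0.0, -1.0]]
ft_force: [0.0, -0.4, 0.0]
finger_gap: 17.5
```

```bash
python3 -m jog '[[0,0,0,0],[0,0,0,0],[0,0,0,0],[0,0,0,0]]' && python3 -m jog '[[0,0,-8,0],[0,0,-16,0],[0,0,-18,0],[0,0,-20,0],[0,0,-8,0],[0,0,0,0],[0,0,0,0],[0,0,0,0]]'
python3 - <<'E'
from h import *
c=cap('wrist','w4')
f=np.clip(c['frame'][:,:,::-1]*1.4,0,255).astype('uint8');cv2.imwrite('pics/w4b.png',f);print(manip.get_state()['tool_pos'],manip.get_state()['ft_force'])
E
```

```text
time_s: 7.2
tool_pos: [453.0, -237.8, 78.8]
ee_rot: [[0.165, 0.986, -0.0], [0.986, -0.165, 0.0], [0.0, -0.0, -1.0]]
ft_force: [-0.1, 0.7, -1.0]
finger_gap: 14.0
time_s: 8.0
tool_pos: [452.4, -237.3, 147.7]
ee_rot: [[0.165, 0.986, -0.002], [0.986, -0.165, 0.001], [0.001, -0.002, -1.0]]
ft_force: [-0.4, 0.8, -2.8]
finger_gap: 13.8
[ 452.47270287 -237.34818437  147.6959193 ] [ 0.47736088  0.00456759 -1.68324015]
```

View pics/w4b.png

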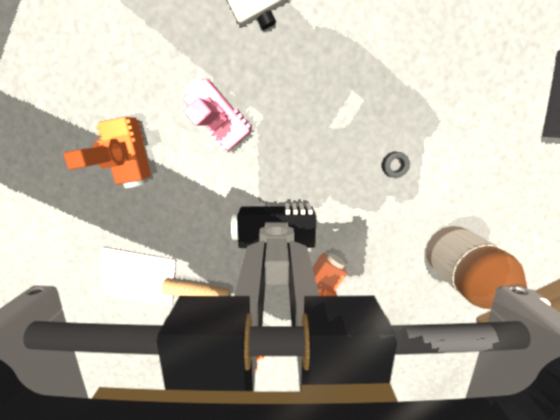

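```bash
python3 -m jog '[[0,0,-10,0],[0,0,-20,0],[5,3,-20,0],[15,9,-15,0],[25,15,0,0],[30,17,0,0],[30,17,0,0],[30,17,0,0],[30,17,0,0],[30,17,0,0],[25,15,0,0],[18,11,0,0],[8,5,0,0],[0,0,0,-0.1],[0,0,0,-0.12],[0,0,0,-0.12],[0,0,0,-0.125],[0,0,0,0],[0,0,0,0]]'
python3 - <<'E'
from h import *
c=cap('wrist','w5');cap('scene','s5')
f=np.clip(c['frame'][:,:,::-1]*1.4,0,255).astype('uint8');cv2.imwrite('pics/w5b.png',f);s=manip.get_state();print(s['tool_pos'],s['ft_force'],s['joints'].round(2))
E
```

```text
time_s: 9.95
tool_pos: [634.6, -19.3, 214.0]
ee_rot: [[-0.292, 0.957, -0.0], [0.957, 0.292, -0.0], [-0.0, -0.0, -1.0]]
ft_force: [-0.1, 0.1, -2.0]
finger_gap: 13.5
[634.68953357 -19.1671253  214.04790659] [-0.34146497  0.2189954  -2.09336108] [-0.21  0.21  1.6  -0.    1.33 -0.51]
```

View pics/w5b.png

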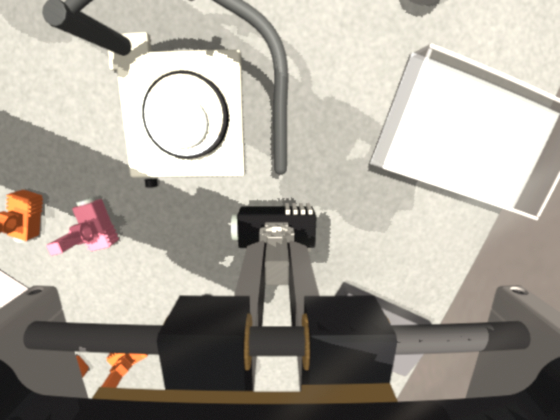

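View pics/s5.png

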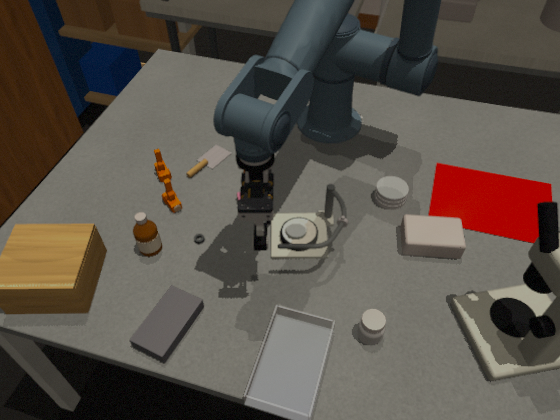

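Carrier is held and aligned with the rod. The tip is near wrist (281,173). I'll measure the rod in tool axes from here.

```bash
python3 - <<'E'
from h import *
c=load('w5');g=c['frame'].astype(float).mean(2);R=np.array([[-.292,.957],[.957,.292]]);T=np.array([634.65,-19.2])
for r in (80,100,110,120,130,140,150,160,165):
    v=g[r,265:298]; m=np.where(v<100)[0]+265
    print(r,m.min(),m.max(),[(R.T@(plane(c,(x,r),115)[:2]-T)).round(1).tolist() for x in ((m.min()+m.max())/2,)])
print(g[166:182,281].astype(int).tolist())
for r in (172,173,174): print((R.T@(plane(c,(281,r),115)[:2]-T)).round(1))
P=np.load('pics/P.npy'); print((R.T@(P[0:16]-T).T).T.round(1)[::3].tolist())
E
```

```text
80 265 287 [[119.8, 0.4]]
100 270 286 [[103.5, 2.1]]
110 272 286 [[95.1, 3.0]]
120 271 286 [[86.7, 2.6]]
130 271 286 [[78.1, 2.6]]
140 271 286 [[69.4, 2.6]]
150 271 286 [[60.5, 2.6]]
160 273 286 [[51.5, 3.5]]
165 273 286 [[47.0, 3.6]]
[89, 88, 88, 86, 82, 75, 69, 67, 96, 143, 163, 166, 162, 155, 146, 142]
[40.5  5. ]
[39.6  5. ]
[38.7  5. ]
[[40.7, 5.1], [53.8, 3.7], [67.4, 3.4], [81.3, 3.7], [95.3, 4.2], [109.2, 4.7]]
```

```bash
python3 - <<'E'
from h import *
c=load('w5');g=c['frame'].astype(float).mean(2);R=np.array([[-.292,.957],[.957,.292]]);T=np.array([634.65,-19.2])
for r in (100,120,130,140,150,160,168): print(r,g[r,266:294].astype(int).tolist())
E
```

```text
100 [139, 139, 137, 123, 87, 69, 65, 56, 57, 66, 74, 81, 84, 92, 99, 94, 86, 80, 74, 69, 74, 105, 134, 142, 144, 144, 144, 141]
120 [141, 137, 136, 132, 116, 87, 67, 55, 57, 67, 74, 80, 85, 91, 97, 92, 85, 78, 73, 68, 79, 114, 136, 139, 139, 139, 141, 142]
130 [141, 140, 140, 140, 128, 88, 67, 60, 58, 66, 74, 80, 84, 90, 95, 91, 84, 79, 73, 67, 78, 111, 133, 139, 139, 139, 138, 138]
140 [145, 144, 144, 138, 117, 83, 66, 59, 58, 64, 74, 79, 84, 89, 94, 90, 84, 78, 72, 68, 80, 116, 140, 143, 141, 140, 140, 142]
150 [145, 145, 144, 140, 121, 86, 69, 60, 56, 64, 73, 79, 83, 88, 92, 89, 84, 79, 72, 67, 77, 114, 138, 144, 142, 139, 136, 133]
160 [165, 165, 163, 158, 146, 126, 100, 84, 64, 63, 72, 78, 83, 87, 91, 89, 84, 79, 73, 67, 76, 111, 132, 136, 137, 139, 142, 142]
168 [163, 163, 164, 166, 154, 116, 94, 86, 67, 63, 71, 78, 82, 86, 89, 88, 84, 79, 72, 68, 88, 128, 139, 137, 135, 132, 132, 134]
```

```bash
python3 - <<'E'
from h import *
c=load('w5');R=np.array([[-.292,.957],[.957,.292]]);T=np.array([634.65,-19.2])
for r in (100,130,168,173.5): print((R.T@(plane(c,(280.1,r),115)[:2]-T)).round(1))
# path from both: use P, in tool frame
P=np.load('pics/P.npy'); d=np.gradient(P,axis=0); print(np.arctan2(d[:,1],d[:,0])[:59:3].round(3).tolist())
E
```

```text
[103.5   3.9]
[78.1  4. ]
[44.2  4.1]
[39.1  4.1]
[2.007, 1.929, 1.865, 1.831, 1.825, 1.848, 1.931, 2.097, 2.317, 2.541, 2.739, 2.866, 2.938, 3.006, 3.089, -3.092, -2.966, -2.818, -2.657, -2.498]
```

```bash
python3 -m jog '[[0,2,5,0],[0,2,15,0],[0,0,20,0],[0,0,15,0],[0,0,8,0],[0,0,2.2,0],[0,0,0,0],[0,0,0,0],[0,0,0,0]]'
python3 - <<'E'
from h import *
c=cap('wrist','w6');d=cap('scene','s6')
f=np.clip(c['frame'][:,:,::-1]*1.4,0,255).astype('uint8');cv2.imwrite('pics/w6b.png',f);s=manip.get_state();print(s['tool_pos'],s['ft_force'],s['wrist_torque'])
f=np.clip(d['frame'][200:275,230:350,::-1]*1.4,0,255).astype('uint8');cv2.imwrite('pics/s6b.png',cv2.resize(f,None,fx=6,fy=6,interpolation=cv2.INTER_CUBIC))
E
```

```text
time_s: 10.95
tool_pos: [639.2, -17.8, 149.9]
ee_rot: [[-0.295, 0.956, 0.002], [0.956, 0.295, -0.0], [-0.001, 0.002, -1.0]]
ft_force: [-0.9, 0.2, -2.0]
finger_gap: 13.9
[639.01232535 -17.76719475 149.54762939] [-0.05929952 -0.07750909 -1.64784309] [-0.05031558 -0.07524916 -0.02596293]
```

View pics/w6b.png

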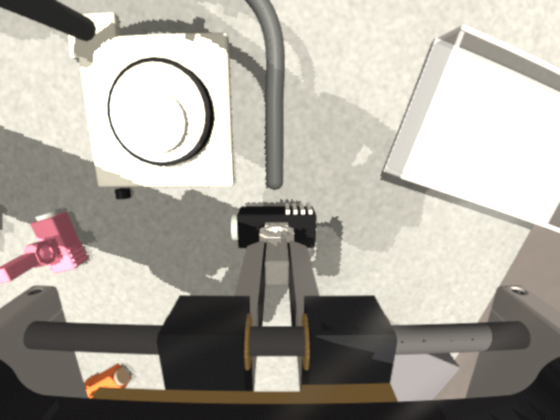

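View pics/s6b.png

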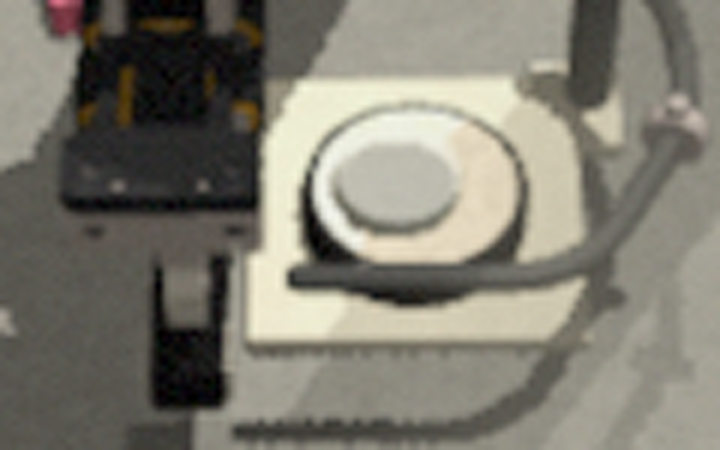

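```bash
cat > rod.py <<'E'
import sys
from h import *
def rod(fn,rows,T=None,R=None):
    c=load(fn);g=c['frame'].astype(float).mean(2)
    for r in rows: 
        v=g[r,262:292]; d=np.diff(v)
        print(r,v.astype(int).tolist())
E
python3 - <<'E'
from h import *
from rod import rod
rod('w6',(110,140,170,178))
c=load('w6');s=manip.get_state();R=s['ee_rot'][:2,:2];T=s['tool_pos'][:2]
for x in (274,275):
  for r in (110,140,170,187): print(x,r,(R.T@(plane(c,(x,r),115)[:2]-T)).round(1))
print(s['tool_pos'])
# carrier marks: housing left/right corners top z=96
for uv in ((239,207),(315,207)): print((R.T@(plane(c,uv,96)[:2]-T)).round(1))
E
```

```text
110 [142, 140, 127, 84, 60, 66, 72, 77, 81, 84, 90, 97, 100, 96, 89, 84, 80, 75, 70, 65, 71, 103, 136, 143, 142, 140, 138, 138, 138, 140]
140 [140, 133, 108, 74, 57, 62, 70, 77, 81, 84, 87, 92, 96, 94, 88, 84, 80, 75, 69, 65, 70, 102, 137, 146, 147, 145, 143, 141, 141, 142]
170 [164, 164, 151, 104, 63, 61, 68, 75, 78, 82, 85, 88, 90, 90, 87, 84, 80, 76, 70, 65, 76, 110, 132, 137, 139, 139, 140, 142, 145, 146]
178 [166, 164, 149, 107, 69, 61, 66, 74, 78, 82, 85, 87, 89, 90, 86, 84, 80, 75, 71, 65, 78, 116, 138, 143, 141, 139, 136, 136, 135, 135]
274 110 [92.  -0.4]
274 140 [72.4 -0.5]
274 170 [51.9 -0.5]
274 187 [39.8 -0.5]
275 110 [92.   0.2]
275 140 [72.4  0.2]
275 170 [51.9  0.2]
275 187 [39.8  0.2]
[639.01232535 -17.76719475 149.54762939]
[ 19.6 -28.5]
[19.6 31.8]
```

```bash
python3 - <<'E'
from h import *
c=load('w6');g=np.clip(c['frame'][165:255,225:330,::-1]*1.6,0,255).astype('uint8');cv2.imwrite('pics/z7.png',cv2.resize(g,None,fx=7,fy=7,interpolation=cv2.INTER_CUBIC))
E
```

```text
(no output)
```

View pics/z7.png

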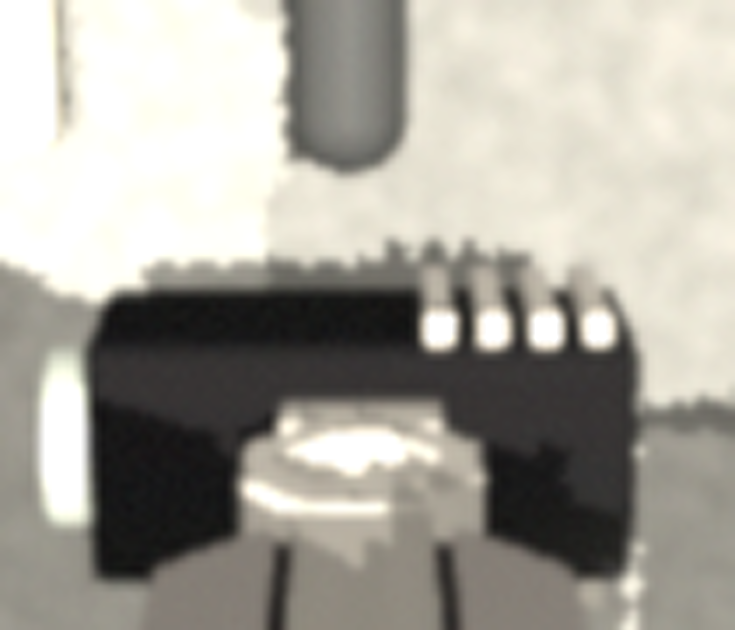

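```bash
python3 -m jog '[[0,-1.5,0.6,0],[0,0,0,0],[6,0,0,0],[8,0,0,0],[6,0,0,0],[0,0,0,0],[0,0,0,0]]'
python3 - <<'E'
from h import *
c=cap('wrist','w7');s=manip.get_state();print(s['tool_pos'],s['ft_force'],s['wrist_torque'])
g=np.clip(c['frame'][165:255,225:330,::-1]*1.6,0,255).astype('uint8');cv2.imwrite('pics/z8.png',cv2.resize(g,None,fx=7,fy=7,interpolation=cv2.INTER_CUBIC))
E
```

```text
time_s: 11.75
tool_pos: [631.3, 1.3, 148.2]
ee_rot: [[-0.295, 0.955, 0.0], [0.955, 0.295, -0.0], [-0.0, 0.0, -1.0]]
ft_force: [0.0, -0.7, -1.8]
finger_gap: 13.7
[631.31522012   1.06111902 148.20547747] [ 0.09694376 -0.03236069 -2.59464914] [-0.03685679 -0.09165127  0.02525501]
```

View pics/z8.png

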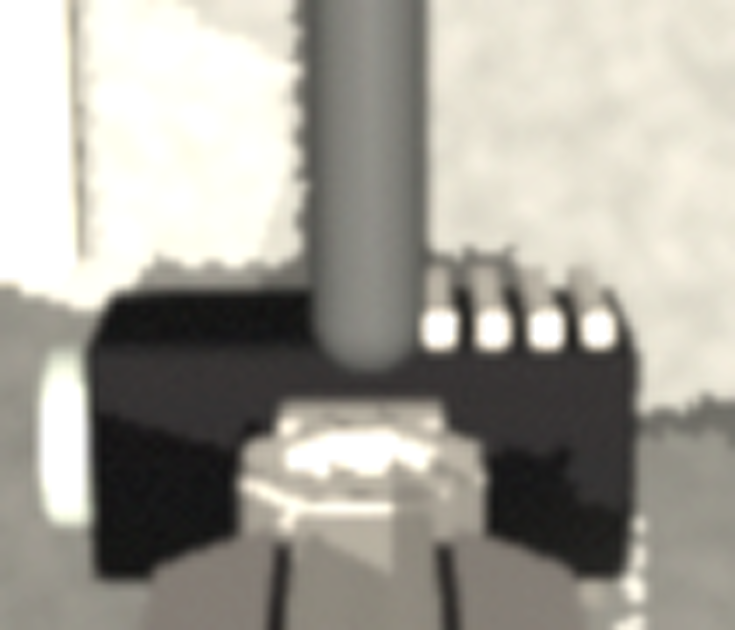

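```bash
python3 -m jog '[[3,0.4,-0.5,0],[5,0,0,0],[5,0,0,0],[4,0,0,0],[3,0,0,0],[0,0,0,0]]'
python3 - <<'E'
from h import *
c=cap('wrist','w8');d=cap('scene','s8');s=manip.get_state();print(s['tool_pos'],s['ft_force'],s['wrist_torque'])
g=np.clip(c['frame'][165:255,225:330,::-1]*1.6,0,255).astype('uint8');g=cv2.resize(g,None,fx=4,fy=4,interpolation=cv2.INTER_CUBIC)
f=np.clip(d['frame'][205:265,230:300,::-1]*1.6,0,255).astype('uint8');f=cv2.resize(f,(420,360),interpolation=cv2.INTER_CUBIC)
cv2.imwrite('pics/z9.png',np.hstack([g[:360],f[:,:380]]))
E
```

```text
time_s: 12.4
tool_pos: [625.6, 20.7, 148.7]
ee_rot: [[-0.295, 0.955, -0.0], [0.955, 0.295, 0.0], [0.0, -0.0, -1.0]]
ft_force: [0.1, -0.7, -2.5]
finger_gap: 13.9
[625.78499483  20.23614785 148.70084888] [-0.05035321 -0.42909293 -2.71737747] [ 0.01394258 -0.1013652   0.0106796 ]
```

View pics/z9.png

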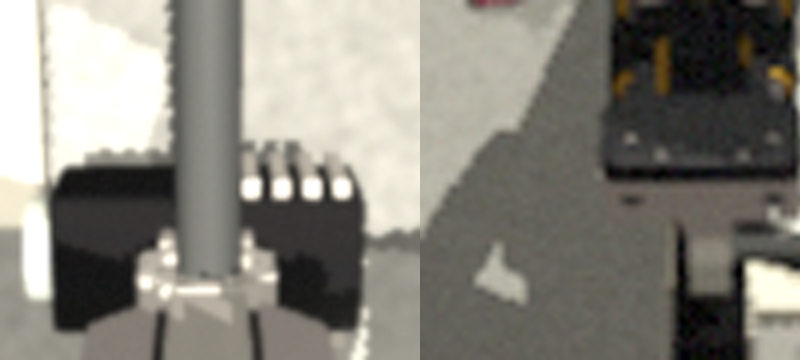

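```bash
cat > path.py <<'E'
from h import *
from scipy.interpolate import splprep, splev
def build(dx=-1.0,dy=0.9):
    P=np.load('pics/P.npy')[1:59]+[dx,dy]
    tck,_=splprep(P.T,s=len(P)*0.05); U=np.linspace(0,1,3000); q=np.array(splev(U,tck)).T; d=np.array(splev(U,tck,der=1)).T
    s=np.r_[0,np.cumsum(np.linalg.norm(np.diff(q,axis=0),axis=1))]
    return s,q,np.unwrap(np.arctan2(d[:,1],d[:,0]))
def rows(S,step,n,off=None):
    s,q,y=build(*(off or (-1.0,.9)))
    T=S['tool_pos'][:2];t=np.arctan2(S['ee_rot'][1,0],S['ee_rot'][0,0]);t=t if t>0 else t+2*np.pi
    i=np.argmin(((q-T)**2).sum(1)); s0=s[i]; nrm=np.array([-np.sin(y[i]),np.cos(y[i])])
    print('now s',s0.round(1),'lat',((T-q[i])@nrm).round(2),'yawerr',(t-y[i]).round(3), 'T',T.round(1))
    p=T;th=t;out=[]
    for k in range(1,n+1):
        ss=s0+k*step; qq=np.array([np.interp(ss,s,q[:,0]),np.interp(ss,s,q[:,1])]); yy=np.interp(ss,s,y)
        d=qq-p; X=np.array([np.cos(th),np.sin(th)]);Y=np.array([np.sin(th),-np.cos(th)])
        print([round(float(d@X),1),round(float(d@Y),1),0,round(float(-(yy-th)),3)],'->',qq.round(1),yy.round(3)); p=qq;th=yy
    c=np.array([511,148])+np.array(off or (-1.0,.9)); j=np.argmin(((q-c)**2).sum(1)); print('collar s',s[j].round(1),'seat s',(s[j]-14.6).round(1))
E
python3 - <<'E'
from path import *
rows(manip.get_state(),6,26)
E
```

```text
now s 0.0 lat 2.15 yawerr -0.177 T [625.8  20.2]
[11.8, 0.3, 0, -0.116] -> [622.5  31.6] 1.985
[6.0, 0.2, 0, 0.054] -> [620.3  37.2] 1.932
[6.0, 0.1, 0, 0.045] -> [618.3  42.8] 1.887
[6.0, 0.1, 0, 0.035] -> [616.5  48.6] 1.852
[6.0, 0.1, 0, 0.026] -> [614.9  54.4] 1.826
[6.0, 0.1, 0, 0.016] -> [613.5  60.2] 1.81
[6.0, 0.0, 0, 0.007] -> [612.1  66. ] 1.803
[6.0, -0.0, 0, -0.002] -> [610.7  71.9] 1.805
[6.0, -0.0, 0, -0.011] -> [609.3  77.7] 1.817
[6.0, -0.1, 0, -0.02] -> [607.7  83.5] 1.837
[6.0, -0.1, 0, -0.029] -> [606.1  89.3] 1.866
[6.0, -0.1, 0, -0.038] -> [604.2  95. ] 1.904
[6.0, -0.1, 0, -0.049] -> [602.1 100.6] 1.953
[6.0, -0.2, 0, -0.062] -> [599.7 106.1] 2.016
[6.0, -0.2, 0, -0.077] -> [597.  111.4] 2.092
[6.0, -0.3, 0, -0.092] -> [593.7 116.5] 2.184
[6.0, -0.3, 0, -0.107] -> [590.  121.2] 2.291
[6.0, -0.3, 0, -0.104] -> [585.8 125.5] 2.396
[6.0, -0.3, 0, -0.097] -> [581.2 129.3] 2.492
[6.0, -0.3, 0, -0.089] -> [576.3 132.7] 2.581
[6.0, -0.3, 0, -0.083] -> [571.1 135.7] 2.664
[6.0, -0.2, 0, -0.077] -> [565.7 138.2] 2.74
[6.0, -0.2, 0, -0.066] -> [560.1 140.4] 2.807
[6.0, -0.2, 0, -0.055] -> [554.4 142.2] 2.862
[6.0, -0.1, 0, -0.045] -> [548.5 143.7] 2.907
[6.0, -0.1, 0, -0.036] -> [542.7 145. ] 2.943
collar s 189.0 seat s 174.4
```

```bash
python3 -m jog '[[4,0.2,0,0],[6,0,0,0],[6,0,0,0],[6,0,0,0],[4,0,0,0],[0,0,0,0]]'
cat > look.py <<'E'
import sys
from path import *
n=sys.argv[1]
c=cap('wrist',n);s=manip.get_state();print(s['tool_pos'].round(1),s['ft_force'].round(1),s['wrist_torque'].round(2),s['finger_gap'])
g=np.clip(c['frame'][60:260,190:370,::-1]*1.6,0,255).astype('uint8');cv2.imwrite('pics/%sz.png'%n,cv2.resize(g,None,fx=3,fy=3,interpolation=cv2.INTER_CUBIC))
rows(s,6,int(sys.argv[2]))
E
python3 look.py w9 10
```

```text
time_s: 13.1
tool_pos: [618.1, 45.8, 148.7]
ee_rot: [[-0.295, 0.955, -0.0], [0.955, 0.295, 0.0], [0.0, -0.0, -1.0]]
ft_force: [-0.2, 0.8, -2.8]
finger_gap: 13.9
[618.2  45.4 148.7] [-0.1 -1.1 -2. ] [-0.   -0.08 -0.01] 13.691335217238418
now s 20.5 lat -0.73 yawerr -0.001 T [618.2  45.4]
[6.0, -0.6, 0, 0.03] -> [615.8  51. ] 1.84
[6.0, 0.1, 0, 0.022] -> [614.3  56.8] 1.819
[6.0, 0.0, 0, 0.012] -> [612.9  62.6] 1.806
[6.0, 0.0, 0, 0.003] -> [611.5  68.5] 1.803
[6.0, -0.0, 0, -0.006] -> [610.1  74.3] 1.809
[6.0, -0.0, 0, -0.015] -> [608.6  80.1] 1.824
[6.0, -0.1, 0, -0.024] -> [607.1  85.9] 1.848
[6.0, -0.1, 0, -0.033] -> [605.3  91.7] 1.881
[6.0, -0.1, 0, -0.043] -> [603.4  97.3] 1.923
[6.0, -0.2, 0, -0.055] -> [601.2 102.9] 1.978
collar s 189.0 seat s 174.4
```

View pics/w9z.png

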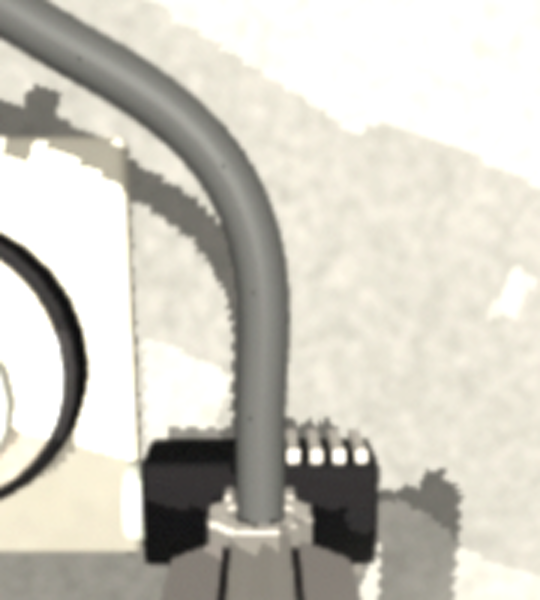

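Threaded, with negligible force. The rod is centred on the block (both at zoom x≈260). I'll re-trace from this closer view.

```bash
cat > trace2.py <<'E'
from h import *
from scipy.ndimage import map_coordinates
from scipy.interpolate import splprep, splev
def trace(fn,seed,TH=108,n=45,hw=14):
    c=load(fn); g=c['frame'].astype(float).mean(2); tck,u=splprep(np.array(seed,float).T,s=0)
    U=np.linspace(0,1,n)
    for it in range(3):
        p=np.array(splev(U,tck)).T; d=np.array(splev(U,tck,der=1)).T; d/=np.linalg.norm(d,axis=1)[:,None]; nn=np.c_[-d[:,1],d[:,0]]
        t=np.linspace(-hw,hw,8*hw+1); out=[];W=[]
        for a,b in zip(p,nn):
            q=a+t[:,None]*b; v=map_coordinates(g,[q[:,1],q[:,0]],order=1)
            # edges: the dark rim minima next to strong outward rise: use steepest gradient
            dv=np.gradient(v); h=len(t)//2
            L=np.argmin(dv[4*hw-36:4*hw-12])+4*hw-36; Rr=np.argmax(dv[4*hw+12:4*hw+36])+4*hw+12
            out.append(a+b*(t[L]+t[Rr])/2);W.append(t[Rr]-t[L])
        out=np.array(out);W=np.array(W); md=np.median(W); ok=abs(W-np.poly1d(np.polyfit(U,W,2))(U))<1.5
        tck,_=splprep(out[ok].T,u=U[ok],s=ok.sum()*0.15)
    return c,np.array(splev(U,tck)).T,W
if __name__=='__main__':
    z=[(260,490),(260,420),(263,340),(258,260),(235,190),(205,145),(160,100),(100,60),(40,25)]
    c,p,W=trace('w9',[(190+x/3,60+y/3) for x,y in z]); print(W.round(1).tolist())
    s=dict(R=np.array([[-.295,.955],[.955,.295]]),T=np.array([618.2,45.4]))
    Q=np.array([plane(c,q,115)[:2] for q in p]); q=(s['R'].T@(Q-s['T']).T).T; print(q[::4].round(1).tolist())
    Qc=Q-1.1*s['R'][:,1]; np.save('pics/P9.npy',Qc); print(Qc[::4].round(1).tolist())
    im=cv2.imread('pics/w9z.png')
    for a in p: cv2.circle(im,(int((a[0]-190+.5)*3),int((a[1]-60+.5)*3)),1,(0,0,255),-1)
    cv2.imwrite('pics/w9t.png',im)
    from path import build
    S,qq,y=build()
    for a in Qc[::4]:
        i=np.argmin(((qq-a)**2).sum(1)); print((np.array([-np.sin(y[i]),np.cos(y[i])])@(a-qq[i])).round(2),end=' ')
E
python3 trace2.py
```

```text
[7.8, 7.8, 9.2, 11.2, 12.2, 8.8, 10.0, 9.8, 17.2, 17.0, 17.8, 17.8, 17.8, 17.8, 17.8, 17.2, 17.8, 17.8, 17.8, 17.8, 17.5, 17.2, 16.5, 17.0, 17.2, 17.2, 17.5, 17.2, 17.5, 17.5, 17.8, 17.8, 17.8, 17.8, 17.5, 17.2, 17.5, 17.5, 17.5, 17.5, 17.8, 17.8, 17.8, 17.8, 17.8]
[[15.6, -7.8], [27.5, -4.0], [39.6, -1.0], [51.6, 0.8], [63.3, 0.9], [74.2, -1.0], [84.2, -5.1], [93.2, -11.1], [100.9, -18.8], [107.5, -27.6], [113.0, -37.0], [117.3, -46.7]]
[[605.0, 57.7], [605.2, 70.2], [604.5, 82.7], [602.6, 94.7], [599.3, 105.8], [594.3, 115.7], [587.4, 124.1], [579.0, 130.9], [569.4, 136.0], [559.0, 139.7], [548.4, 142.1], [537.9, 143.4]]
8.78 5.75 3.37 1.6 0.47 -0.04 -0.11 0.07 0.49 0.98 1.58 2.45
```

View pics/w9t.png

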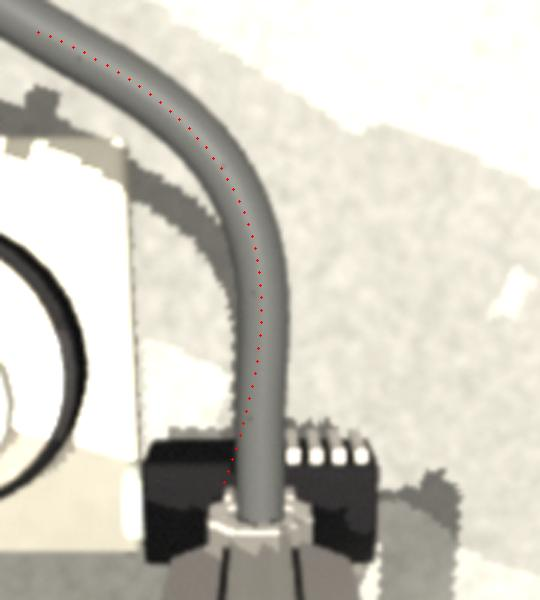

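```bash
sed -i 's/z=\[(260,490),(260,420),(263,340),(258,260),(235,190),(205,145),(160,100),(100,60),(40,25)\]/z=[(261,428),(262,380),(263,330),(259,260),(240,195),(212,150),(165,100),(105,60),(50,28)]/; s/dv\[4\*hw-36:4\*hw-12\])+4\*hw-36/dv[4*hw-44:4*hw-24])+4*hw-44/; s/dv\[4\*hw+12:4\*hw+36\])+4\*hw+12/dv[4*hw+24:4*hw+44])+4*hw+24/' trace2.py; python3 trace2.py
```

```text
[18.0, 18.2, 18.2, 18.2, 18.8, 17.8, 18.2, 19.0, 19.2, 20.2, 20.2, 20.8, 20.8, 18.0, 18.0, 18.2, 18.2, 18.2, 17.8, 18.0, 18.0, 18.0, 18.0, 17.8, 18.0, 18.0, 18.2, 18.0, 18.2, 18.0, 18.2, 18.5, 18.2, 18.5, 18.5, 19.0, 18.8, 18.8, 19.2, 18.8, 19.0, 18.8, 18.8, 19.0, 18.8]
[[29.0, -0.1], [40.0, 1.0], [50.8, 1.5], [61.3, 1.1], [71.2, -0.3], [80.4, -3.0], [88.6, -7.3], [95.8, -13.3], [102.0, -20.4], [107.5, -28.4], [112.3, -36.6], [116.6, -44.6]]
[[608.5, 72.8], [606.3, 83.6], [603.6, 94.1], [600.1, 104.0], [595.8, 113.1], [590.5, 121.0], [584.0, 127.6], [576.2, 132.7], [567.5, 136.6], [558.3, 139.4], [549.0, 141.6], [540.1, 143.3]]
1.89 1.36 0.92 0.52 0.12 -0.24 -0.37 0.07 0.81 1.49 1.95 2.14
```

View pics/w9t.png

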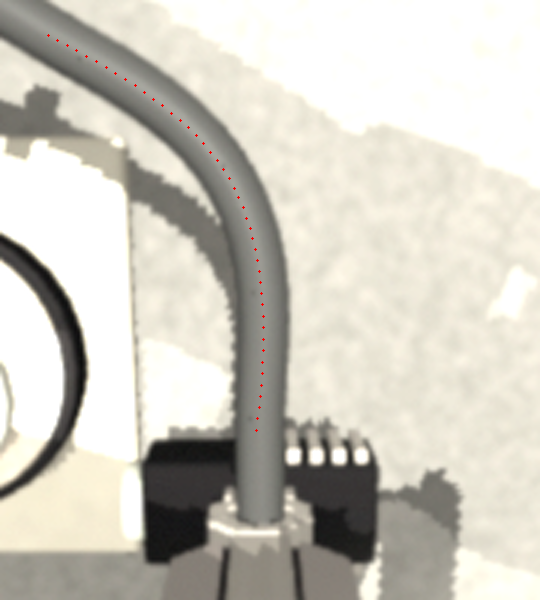

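```bash
python3 -m jog '[[4,0,0,0.005],[6,0,0,0.01],[6,0,0,0.005],[5,0,0,0],[0,0,0,0]]'; python3 look.py w10 12
```

```text
time_s: 13.65
tool_pos: [612.1, 66.0, 148.6]
ee_rot: [[-0.276, 0.961, -0.0], [0.961, 0.276, 0.0], [0.0, -0.0, -1.0]]
ft_force: [0.9, -0.4, -2.4]
finger_gap: 13.8
[612.2  65.7 148.7] [-0.2 -0.5 -2.9] [-0.09 -0.09 -0.02] 13.56737371149915
now s 41.6 lat -0.05 yawerr 0.047 T [612.2  65.7]
[6.0, 0.2, 0, 0.045] -> [610.8  71.5] 1.805
[6.0, -0.0, 0, -0.011] -> [609.4  77.3] 1.816
[6.0, -0.1, 0, -0.02] -> [607.8  83.1] 1.835
[6.0, -0.1, 0, -0.029] -> [606.2  88.9] 1.864
[6.0, -0.1, 0, -0.038] -> [604.4  94.6] 1.901
[6.0, -0.1, 0, -0.049] -> [602.3 100.2] 1.95
[6.0, -0.2, 0, -0.061] -> [599.9 105.7] 2.011
[6.0, -0.2, 0, -0.076] -> [597.1 111.1] 2.087
[6.0, -0.3, 0, -0.091] -> [594.  116.2] 2.178
[6.0, -0.3, 0, -0.106] -> [590.3 120.9] 2.285
[6.0, -0.3, 0, -0.105] -> [586.1 125.2] 2.389
[6.0, -0.3, 0, -0.097] -> [581.5 129.1] 2.486
collar s 189.0 seat s 174.4
```

View pics/w10z.png

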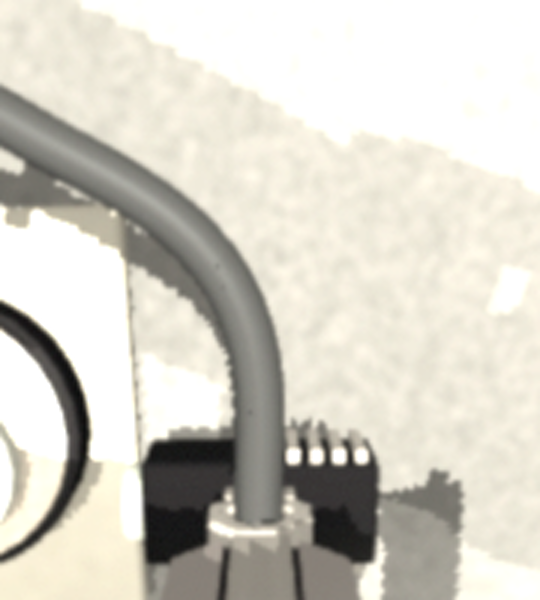

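```bash
python3 -m jog '[[4,0.1,0,0],[6,0.1,0,0],[6,0.1,0,-0.015],[5,0,0,-0.02],[0,0,0,0]]'; python3 look.py w11 12
```

```text
time_s: 14.2
tool_pos: [606.5, 86.3, 148.6]
ee_rot: [[-0.31, 0.951, -0.0], [0.951, 0.31, 0.0], [0.0, -0.0, -1.0]]
ft_force: [0.0, -1.0, -2.3]
finger_gap: 14.0
[606.6  85.9 148.7] [-0.4  0.3 -2.5] [-0.04 -0.07  0.02] 13.971003312771604
now s 62.6 lat 0.44 yawerr 0.037 T [606.6  85.9]
[6.0, 0.6, 0, 0.004] -> [605.3  91.7] 1.881
[6.0, -0.1, 0, -0.043] -> [603.4  97.4] 1.924
[6.0, -0.2, 0, -0.055] -> [601.1 103. ] 1.979
[6.0, -0.2, 0, -0.068] -> [598.6 108.4] 2.047
[6.0, -0.2, 0, -0.083] -> [595.6 113.6] 2.13
[6.0, -0.3, 0, -0.099] -> [592.2 118.6] 2.23
[6.0, -0.3, 0, -0.108] -> [588.3 123.1] 2.338
[6.0, -0.3, 0, -0.101] -> [583.9 127.2] 2.439
[6.0, -0.3, 0, -0.093] -> [579.1 130.8] 2.532
[6.0, -0.3, 0, -0.086] -> [574.1 134.1] 2.618
[6.0, -0.2, 0, -0.08] -> [568.8 136.9] 2.698
[6.0, -0.2, 0, -0.073] -> [563.3 139.2] 2.771
collar s 189.0 seat s 174.4
```

View pics/w11z.png

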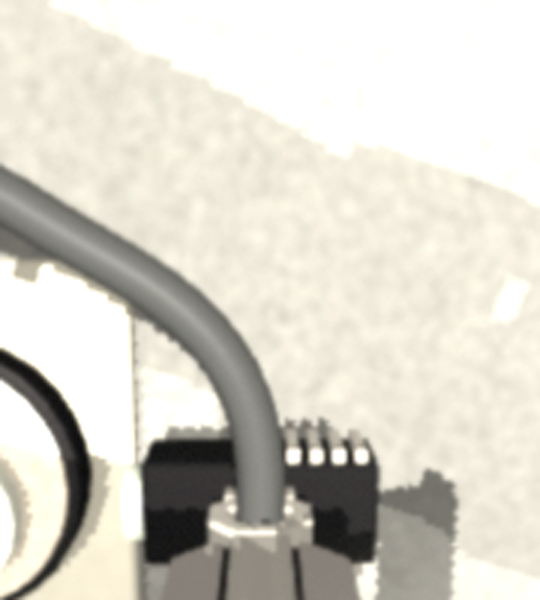

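```bash
python3 -m jog '[[5,0.5,0,-0.01],[6,-0.1,0,-0.035],[6,-0.2,0,-0.05],[5,-0.2,0,-0.06],[0,0,0,0]]'; python3 look.py w12 12
```

```text
time_s: 14.75
tool_pos: [598.8, 106.8, 148.6]
ee_rot: [[-0.454, 0.891, -0.0], [0.891, 0.454, 0.0], [0.0, -0.0, -1.0]]
ft_force: [-0.1, 1.2, -2.2]
finger_gap: 14.0
[599.  106.5 148.6] [-0.6  0.4 -2.3] [ 0.02 -0.09  0.04] 13.910249137288908
now s 84.6 lat 0.45 yawerr 0.017 T [599.  106.5]
[5.9, 0.3, 0, -0.061] -> [596.6 111.9] 2.101
[6.0, -0.3, 0, -0.094] -> [593.4 117. ] 2.195
[6.0, -0.3, 0, -0.108] -> [589.6 121.6] 2.303
[6.0, -0.3, 0, -0.103] -> [585.4 125.9] 2.406
[6.0, -0.3, 0, -0.096] -> [580.7 129.7] 2.502
[6.0, -0.3, 0, -0.088] -> [575.8 133.1] 2.59
[6.0, -0.2, 0, -0.082] -> [570.5 136. ] 2.672
[6.0, -0.2, 0, -0.076] -> [565.1 138.5] 2.748
[6.0, -0.2, 0, -0.065] -> [559.5 140.6] 2.813
[6.0, -0.2, 0, -0.054] -> [553.7 142.4] 2.867
[6.0, -0.1, 0, -0.044] -> [547.9 143.9] 2.912
[6.0, -0.1, 0, -0.035] -> [542.1 145.1] 2.946
collar s 189.0 seat s 174.4
```

View pics/w12z.png

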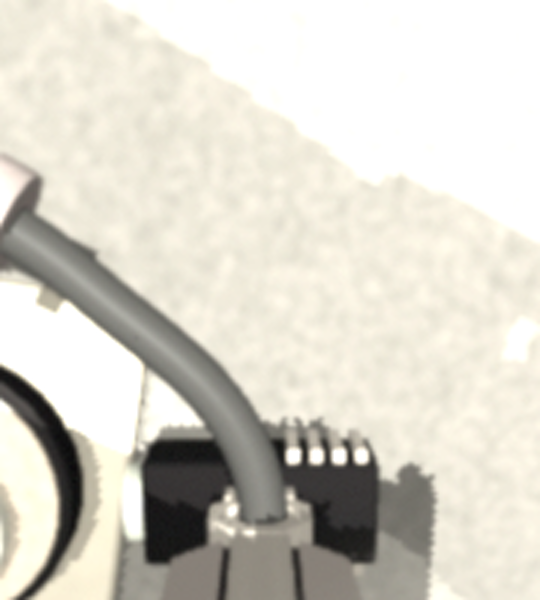

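```bash
python3 -m jog '[[5,0.7,0,-0.06],[5,0,0,-0.08],[5,-0.2,0,-0.09],[4,-0.2,0,-0.08],[0,0,0,0]]'; python3 look.py w13 12
```

```text
time_s: 15.3
tool_pos: [589.1, 122.3, 148.6]
ee_rot: [[-0.702, 0.712, -0.0], [0.712, 0.702, -0.0], [0.0, -0.0, -1.0]]
ft_force: [0.3, 0.2, -1.8]
finger_gap: 13.6
[589.3 122.1 148.7] [ 0.1 -0.1 -2.6] [-0.03 -0.09  0.04] 13.262905415117162
now s 103.2 lat -0.09 yawerr 0.036 T [589.3 122.1]
[6.0, -0.2, 0, -0.067] -> [585.  126.2] 2.415
[6.0, -0.3, 0, -0.095] -> [580.3 130. ] 2.51
[6.0, -0.3, 0, -0.088] -> [575.3 133.3] 2.598
[6.0, -0.2, 0, -0.081] -> [570.1 136.2] 2.679
[6.0, -0.2, 0, -0.075] -> [564.6 138.7] 2.754
[6.0, -0.2, 0, -0.064] -> [559.  140.8] 2.818
[6.0, -0.2, 0, -0.053] -> [553.2 142.5] 2.872
[6.0, -0.1, 0, -0.043] -> [547.4 144. ] 2.915
[6.0, -0.1, 0, -0.034] -> [541.6 145.2] 2.949
[6.0, -0.1, 0, -0.025] -> [535.7 146.3] 2.974
[6.0, -0.1, 0, -0.023] -> [529.7 147.2] 2.997
[6.0, -0.1, 0, -0.027] -> [523.8 148. ] 3.024
collar s 189.0 seat s 174.4
```

View pics/w13z.png

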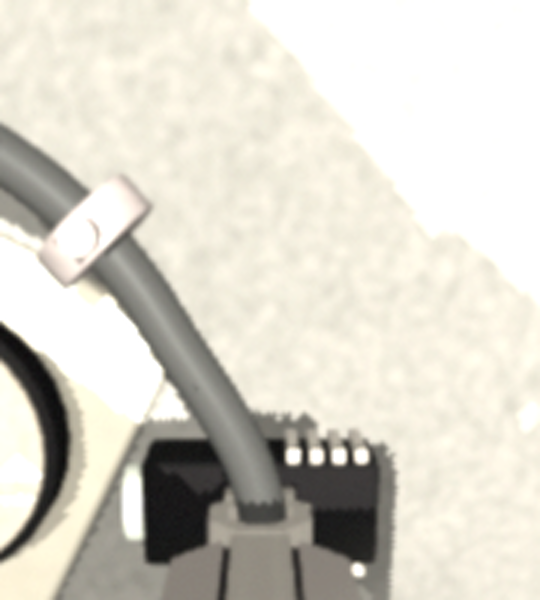

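```bash
python3 -m jog '[[5,0,0,-0.07],[5,-0.2,0,-0.08],[5,-0.2,0,-0.08],[5,-0.2,0,-0.07],[0,0,0,0]]'; python3 look.py w14 10
```

```text
time_s: 15.85
tool_pos: [573.3, 134.2, 148.7]
ee_rot: [[-0.881, 0.474, -0.0], [0.474, 0.881, -0.0], [0.0, -0.0, -1.0]]
ft_force: [0.7, 0.1, -3.6]
finger_gap: 14.0
[573.6 134.  148.7] [-0.5  0.1 -2.8] [ 0.05 -0.12  0.03] 13.973186118384453
now s 123.0 lat 0.31 yawerr 0.024 T [573.6 134. ]
[6.0, 0.2, 0, -0.056] -> [568.4 137. ] 2.703
[6.0, -0.2, 0, -0.072] -> [562.9 139.4] 2.775
[6.0, -0.2, 0, -0.061] -> [557.3 141.3] 2.835
[6.0, -0.2, 0, -0.05] -> [551.5 143. ] 2.886
[6.0, -0.1, 0, -0.04] -> [545.7 144.4] 2.926
[6.0, -0.1, 0, -0.031] -> [539.8 145.6] 2.957
[6.0, -0.1, 0, -0.023] -> [533.9 146.6] 2.98
[6.0, -0.1, 0, -0.024] -> [527.9 147.5] 3.005
[6.0, -0.1, 0, -0.029] -> [522.  148.2] 3.033
[6.0, -0.1, 0, -0.033] -> [516.  148.8] 3.066
collar s 189.0 seat s 174.4
```

View pics/w14z.png

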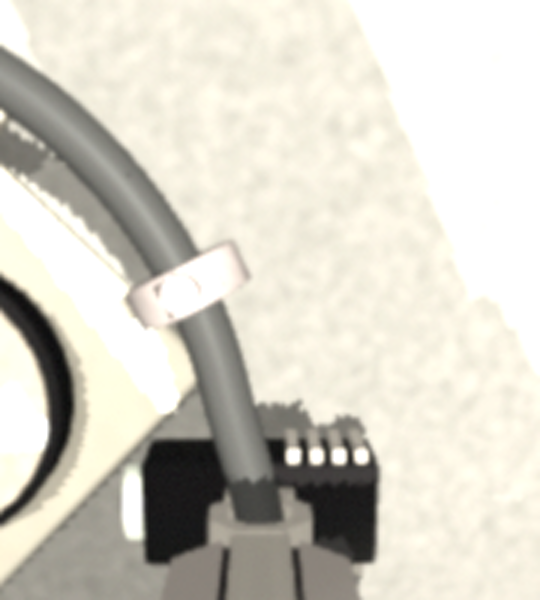

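```bash
python3 -m jog '[[5,0.1,0,-0.06],[5,-0.1,0,-0.06],[5,-0.2,0,-0.05],[5,-0.1,0,-0.05],[0,0,0,0]]'; python3 look.py w15 8
```

```text
time_s: 16.4
tool_pos: [554.9, 141.6, 148.7]
ee_rot: [[-0.963, 0.271, -0.0], [0.271, 0.963, -0.0], [0.0, -0.0, -1.0]]
ft_force: [-0.1, -0.1, -2.7]
finger_gap: 14.0
[555.3 141.5 148.7] [-0.4 -0.5 -2. ] [ 0.05 -0.14  0.02] 13.499447730421263
now s 142.9 lat 0.4 yawerr 0.014 T [555.3 141.5]
[6.0, 0.3, 0, -0.033] -> [549.6 143.5] 2.9
[6.0, -0.1, 0, -0.037] -> [543.7 144.8] 2.937
[6.0, -0.1, 0, -0.028] -> [537.8 145.9] 2.965
[6.0, -0.1, 0, -0.022] -> [531.9 146.9] 2.988
[6.0, -0.1, 0, -0.026] -> [526.  147.8] 3.013
[6.0, -0.1, 0, -0.03] -> [520.  148.4] 3.043
[6.0, -0.1, 0, -0.034] -> [514.  148.9] 3.078
[6.0, -0.1, 0, -0.038] -> [508.1 149.2] 3.116
collar s 189.0 seat s 174.4
```

View pics/w15z.png

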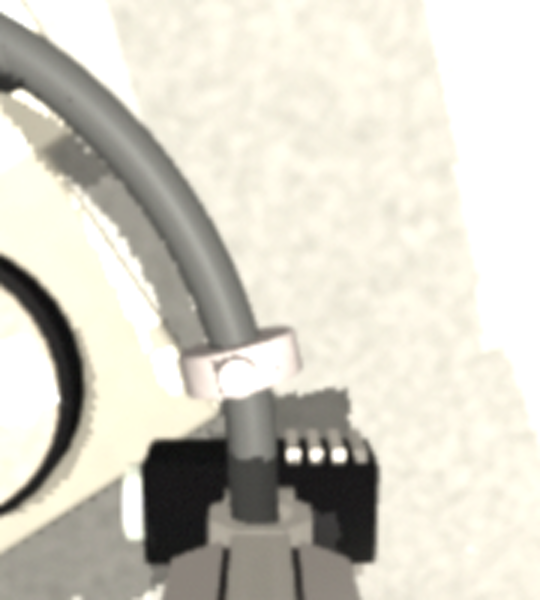

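```bash
python3 -m jog '[[5,-0.4,0,-0.035],[5,-0.2,0,-0.03],[5,-0.1,0,-0.03],[4,-0.1,0,-0.03],[0,0,0,0]]'; python3 look.py w16 6
```

```text
time_s: 16.95
tool_pos: [535.9, 145.3, 148.6]
ee_rot: [[-0.989, 0.146, -0.0], [0.146, 0.989, 0.0], [0.0, -0.0, -1.0]]
ft_force: [0.0, 0.9, -3.2]
finger_gap: 14.2
[536.2 145.2 148.7] [-0.4 -0.4 -2. ] [ 0.07 -0.11 -0.06] 13.996657671342911
now s 162.5 lat 0.96 yawerr 0.023 T [536.2 145.2]
[6.0, 1.0, 0, 0.001] -> [530.4 147.1] 2.994
[6.0, -0.1, 0, -0.027] -> [524.4 147.9] 3.021
[6.0, -0.1, 0, -0.031] -> [518.5 148.6] 3.052
[6.0, -0.1, 0, -0.035] -> [512.5 149. ] 3.087
[6.0, -0.1, 0, -0.039] -> [506.5 149.2] 3.127
[6.0, -0.1, 0, -0.043] -> [500.5 149.2] 3.17
collar s 189.0 seat s 174.4
```

View pics/w16z.png

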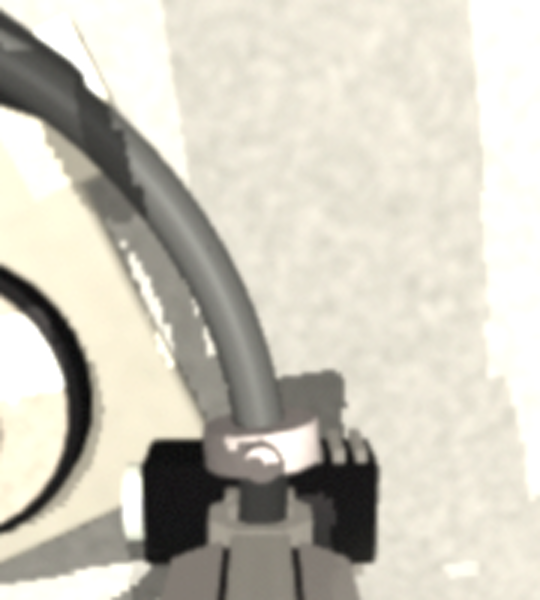

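```bash
python3 -m jog '[[4,0.3,0,-0.01],[3,0,0,-0.01],[0,0,0,0]]';python3 -m jog '[[1,0,0,-0.005],[0,0,0,0]]'; python3 -m jog '[[1,0,0,-0.005],[0,0,0,0]]'; python3 look.py w17 2
```

```text
time_s: 17.3
tool_pos: [529.0, 146.6, 148.6]
ee_rot: [[-0.992, 0.126, -0.0], [0.126, 0.992, 0.0], [0.0, -0.0, -1.0]]
ft_force: [-0.4, -0.4, -2.4]
finger_gap: 13.7
time_s: 17.5
tool_pos: [528.4, 146.6, 148.7]
ee_rot: [[-0.993, 0.121, 0.0], [0.121, 0.993, 0.0], [-0.0, 0.0, -1.0]]
ft_force: [-0.2, 0.7, -2.2]
finger_gap: 13.6
time_s: 17.7
tool_pos: [527.4, 146.8, 148.6]
ee_rot: [[-0.993, 0.116, -0.0], [0.116, 0.993, 0.0], [0.0, 0.0, -1.0]]
ft_force: [-0.2, -0.4, -2.1]
finger_gap: 13.6
[527.4 146.7 148.7] [-0.6  0.2 -2.7] [ 0.07 -0.17 -0.05] 13.700878148050693
now s 171.4 lat 0.84 yawerr 0.018 T [527.4 146.7]
[6.0, 0.9, 0, -0.01] -> [521.6 148.3] 3.035
[6.0, -0.1, 0, -0.033] -> [515.6 148.8] 3.068
collar s 189.0 seat s 174.4
```

View pics/w17z.png

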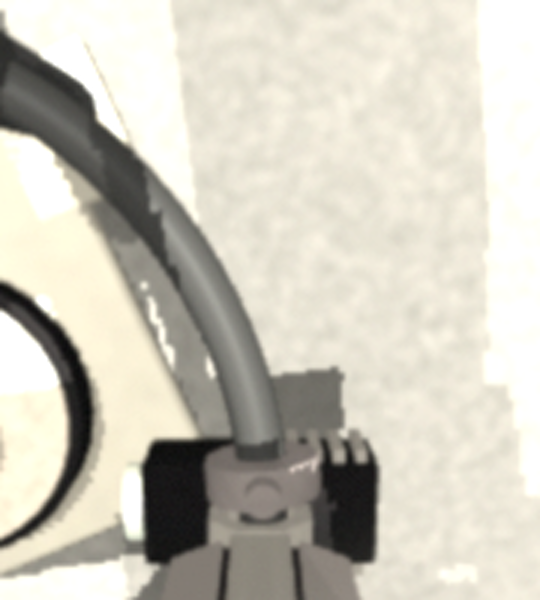

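```bash
for i in 1; do python3 -m jog '[[1,0.1,0,-0.005],[0,0,0,0]]'|egrep 'pos|force'; done; python3 -m jog '[[1,0.1,0,-0.005],[0,0,0,0]]'|egrep 'pos|force'; python3 -m jog '[[1,0,0,-0.005],[0,0,0,0]]'|egrep 'pos|force'
```

```text
tool_pos: [526.4, 147.0, 148.6]
ft_force: [0.3, 0.7, -2.4]
tool_pos: [525.4, 147.2, 148.6]
ft_force: [-0.5, 0.3, -2.6]
tool_pos: [524.4, 147.3, 148.6]
ft_force: [0.3, -0.0, -2.9]
```

```bash
python3 -m jog '[[0.7,0,0,-0.005],[0,0,0,0]]'|egrep 'pos|force'; python3 -m jog '[[0.7,0,0,-0.005],[0,0,0,0]]'|egrep 'pos|force';python3 look.py w18 1
```

```text
tool_pos: [523.7, 147.3, 148.7]
ft_force: [-0.3, 1.0, -1.7]
tool_pos: [523.2, 147.4, 148.7]
ft_force: [-0.1, -0.2, -2.4]
[523.2 147.4 148.7] [ 0.5  0.2 -3.3] [ 0.04 -0.2   0.04] 13.449607560938016
now s 175.6 lat 0.7 yawerr 0.024 T [523.2 147.4]
[5.9, 0.7, 0, -0.008] -> [517.3 148.7] 3.058
collar s 189.0 seat s 174.4
```

View pics/w18z.png

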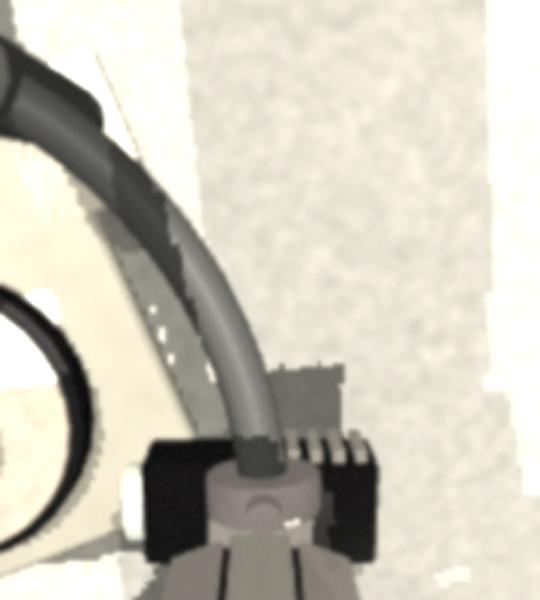

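Almost touching, with the collar edge at the block face. I'll creep on until force appears.

```bash
python3 -m jog '[[0.5,0,0,-0.005],[0,0,0,0]]'|egrep 'pos|force'; python3 -m jog '[[0.5,0,0,-0.005],[0,0,0,0]]'|egrep 'pos|force';python3 -m jog '[[0.5,0,0,0],[0,0,0,0]]'|egrep 'pos|force'
```

```text
tool_pos: [523.0, 147.4, 148.8]
ft_force: [2.4, 0.2, -3.9]
tool_pos: [522.8, 147.5, 148.9]
ft_force: [4.2, 0.6, -4.4]
tool_pos: [522.7, 147.5, 149.0]
ft_force: [5.7, -0.3, -6.1]
```

```bash
python3 -m jog '[[0.8,0,0,0],[0,0,0,0],[0,0,0,0]]'|egrep 'pos|force'; python3 -m jog '[[0.8,0,0,0],[0,0,0,0],[0,0,0,0]]'|egrep 'pos|force|gap'; python3 -m jog '[[0.7,0,0,0],[0,0,0,0],[0,0,0,0],[0,0,0,0],[0,0,0,0],[0,0,0,0],[0,0,0,0]]'|egrep 'rot|pos|force|gap'
```

```text
tool_pos: [522.6, 147.5, 149.3]
ft_force: [8.0, -1.0, -5.4]
tool_pos: [522.4, 147.5, 149.5]
ft_force: [9.9, -0.3, -7.0]
finger_gap: 13.5
tool_pos: [522.3, 147.5, 149.7]
ee_rot: [[-0.997, 0.082, 0.008], [0.082, 0.997, -0.0], [-0.008, 0.001, -1.0]]
ft_force: [11.7, 0.2, -7.5]
finger_gap: 13.7
```

```bash
python3 -m jog '[[1,0,0,0],[0,0,0,0],[0,0,0,0],[0,0,0,0],[0,0,0,0],[0,0,0,0],[0,0,0,0]]'|egrep 'pos|force'; python3 -m jog '[[-1.5,0,0,0],[-1.5,0,0,0],[-1.2,0,0,0],[0,0,0,0],[0,0,0,0]]'|egrep 'rot|pos|force|gap'
```

```text
tool_pos: [522.0, 147.5, 150.0]
ft_force: [12.9, -0.2, -7.1]
tool_pos: [522.8, 147.4, 149.0]
ee_rot: [[-0.997, 0.082, 0.001], [0.082, 0.997, -0.0], [-0.001, -0.0, -1.0]]
ft_force: [3.6, -1.3, 0.5]
finger_gap: 14.2
```

```bash
python3 -m jog '[[-0.4,0,0.7,0],[0,0,0.5,0],[0,0,0,0],[0,0,0,0]]'|egrep 'rot|pos|force|gap'
```

```text
tool_pos: [522.8, 147.5, 147.3]
ee_rot: [[-0.997, 0.082, -0.0], [0.082, 0.997, 0.0], [0.0, 0.0, -1.0]]
ft_force: [2.7, -0.3, -1.4]
finger_gap: 13.5
```

```bash
python3 -m jog '[[0,0,0.6,0],[0,0,0,0],[0,0,0,0]]'|egrep 'rot|pos|force|gap';  python3 -m jog '[[0,0,0,0],[0,0,0,0],[0,0,0,0],[0,0,0,0],[0,0,0,0],[0,0,0,0]]' -0.3|egrep 'rot|pos|force|gap'; python3 look.py w19 1
```

```text
tool_pos: [522.8, 147.4, 146.7]
ee_rot: [[-0.997, 0.082, -0.0], [0.082, 0.997, 0.0], [0.0, 0.0, -1.0]]
ft_force: [3.0, -0.1, -0.9]
finger_gap: 13.7
tool_pos: [522.8, 147.5, 146.8]
ee_rot: [[-0.997, 0.082, -0.0], [0.082, 0.997, 0.0], [0.0, 0.0, -1.0]]
ft_force: [-0.6, -0.1, 0.1]
finger_gap: 58.0
[522.8 147.4 146.9] [-0.2 -1.2 -0.2] [ 0.09 -0.1  -0.02] 60.32262151149981
now s 176.1 lat 0.68 yawerr 0.031 T [522.8 147.4]
[6.0, 0.8, 0, -0.001] -> [516.9 148.7] 3.061
collar s 189.0 seat s 174.4
```

View pics/w19z.png

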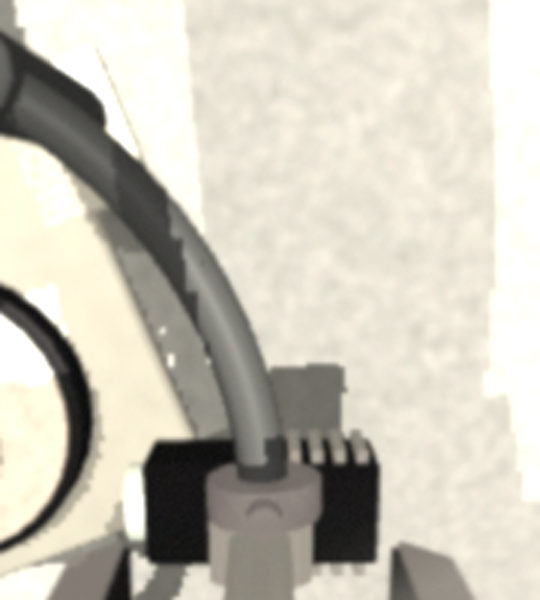

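Released: the carrier hangs at the collar, lens towards the stage (left). Now I'll retreat straight up and check.

```bash
python3 -m jog '[[0,0,-5,0],[0,0,-10,0],[0,0,-20,0],[0,0,-30,0],[0,0,-30,0],[0,0,-25,0],[0,0,0,0],[0,0,0,0]]'|egrep 'pos|force|gap'; python3 -m jog '[[-20,0,0,0],[-30,0,0,0],[-30,0,0,0],[-20,0,0,0],[0,0,0,0],[0,0,0,0],[0,0,0,0]]'|egrep 'pos|force|gap'
python3 - <<'E'
from h import *
a=cap('wrist','w20');b=cap('scene','s20');c=cap('side','d20')
f=lambda im,x,y,w,h,W,H:cv2.resize(np.clip(im['frame'][y:y+h,x:x+w,::-1]*1.5,0,255).astype('uint8'),(W,H),interpolation=cv2.INTER_CUBIC)
cv2.imwrite('pics/f1.png',np.vstack([np.hstack([f(b,260,170,100,75,400,300),f(c,190,170,120,90,400,300)]),f(a,80,60,300,112,800,300)]))
E
```

```text
tool_pos: [523.0, 147.4, 267.4]
ft_force: [0.7, -0.6, -0.9]
finger_gap: 61.4
tool_pos: [621.4, 139.5, 266.0]
ft_force: [0.1, -0.2, -0.2]
finger_gap: 60.8
```

View pics/f1.png

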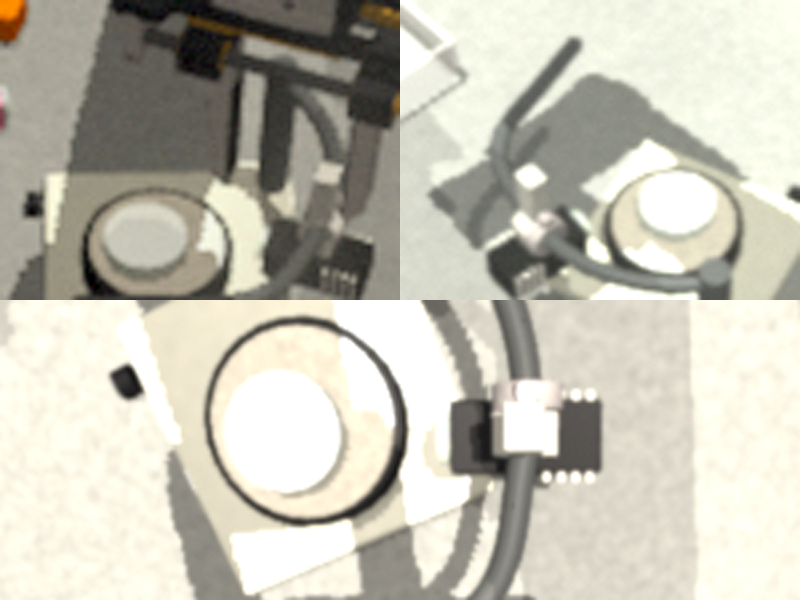

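View pics/s20.png

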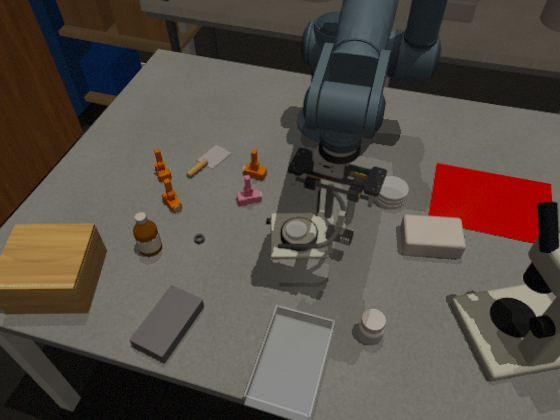

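View pics/w20.png

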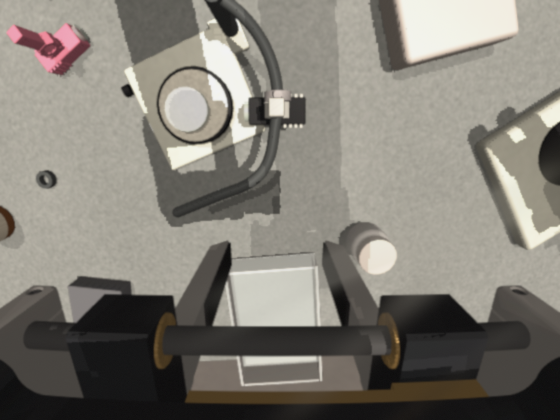

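```bash
python3 - <<'E'
from h import *
a=load('w20')
cv2.imwrite('pics/f2.png',cv2.resize(np.clip(a['frame'][75:140,235:320,::-1]*1.2,0,255).astype('uint8'),None,fx=8,fy=8,interpolation=cv2.INTER_CUBIC))
E
```

```text
(no output)
```

View pics/f2.png

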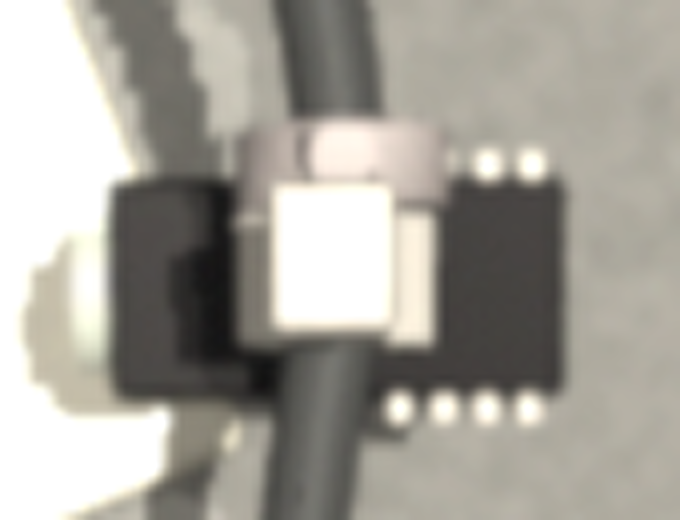

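The block sits flush against the collar with no gap, upright, lens towards the stage. Handing in.

```bash
python3 -c "
from workcell import hand_in; print(hand_in())"
```

```text
the job is handed in; nothing more can be done
None
```

The lamp carrier is on the rail, seated against the stop collar with the lens towards the stage, and I've handed the job in. I gripped it by the fin, threaded it over the free end and slid it round the bend in short steps, turning it with the rod and checking by wrist camera.

- **Sliding:** I saw no binding. Sideways force readings at the checks stayed at about 1 N.
- **Pressing home:** I felt contact, then built the push up to about 13 N, held above 10 N for roughly 1.4 s. I eased off to about 3 N before opening the fingers.
- **Final checks:** The last pictures show the carrier hanging upright with its block flush against the collar and no visible gap. I saw nothing else disturbed, and the gripper is well clear with force near zero. The whole job took about 25 s.
- **What disagreed:** The wrist camera read about 1 mm off sideways, so I steered by where the rod sat relative to the carrier's block. My first trace of the rod was unreliable near the tip, and a second one differed from it by up to 2 mm. Contact also came about 2 mm further along than that first trace predicted.

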